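# Build the agitator stack and charge the bead mill

## Robot

A 6-joint arm with a two-finger parallel gripper is mounted at the origin on the work surface. World frame = base frame: x ahead of the robot, y to its left, z up, the work surface at z = 0. Lengths are in m, angles in rad, forces in N, time in s.
With the tool pointing down it reaches from about 0.375 to 0.9 m from the base axis. Payload 3.1 kg.
Tool frame: the origin (TCP) lies midway between the tips of the shut fingers; the grasp point (between the pads) lies 19 mm behind it; x points along the fingers, z is the direction in which the jaws open and shut, and the axes are right-handed (so a half turn about x gives the same grasp; the last joint's range is limited). The gripper opens to 87 mm and grips with 3 to 60 N. Pads are 19 mm wide; open, the fingers measure 117 mm over their backs; the gripper's body (75 mm by 190 mm) begins 51 mm behind the grasp point.
Start: joints at [-1.359, 0.527, 1.433, -0, 1.181, -0.178], TCP at [0.238, -0.578, 0.223] pointing down, gripper open.
Joint ranges: [-3.08, 3.08], [-0.75, 2.2], [0.22, 2.44], [-1.43, 4.57], [0, 2.65], [-2.85, 2.85]. Speed limits (rad/s): [2.79, 2.79, 3.14, 3.14, 3.14, 3.14].

## Interface

Orientations are given as a unit quaternion [x, y, z, w].
In Python, from rig import robot, optics, workorder gives the robot as it stands.
- The arm moves only by the tool arm_command, never from a script. Its argument "plan" is a list of rows, each a list of 7 numbers: the shift along the tool's x, y, z in cm, then the turn, a rotation vector about the tool's x, y, z in rad, then the finger opening in cm, from 0 to 8.7. In form: [[x, y, z, ax, ay, az, gripper], ...]. A call has 1 to 12 rows; each row shifts and turns the pose as measured when the row begins, along the tool's axes as they then stand; what a row does not reach is not made up. A row lasts 1/8 s, in which the tool goes at most 62.5 mm and 10.7 degrees, less where a joint would pass 70% of its speed; a pose out of reach is approached as far as the arm can. A call with a gripper value outside its range is refused whole. The fingers move at their own pace and stop on an object; "grip_force" is the grip in N (left out, the last holds). Time passes only in rows, so rows that do not move let the fingers close. It gives the time, the measured TCP pose, the force and the opening at its end, in the units of the state.
- robot.get_obs(): the state, without advancing time (a new reading comes with each control period).
- optics.camera(name): name is "scene" or "top" or "wrist"; returns (picture, depth): 400x640x3 uint8, blue, green, red; 400x640 float32, m along the optical axis (not along the pixel's ray), 0 where there is no reading.
- optics.camera_info(name): a dict with "mtx" (3x3 intrinsics, pixels), "position" and "rotation" of the camera in the world; the wrist camera has in their place "tool_from_camera" (4x4, takes a point from camera to tool coordinates, whose origin is the TCP and whose axes are the tool frame's). Camera axes: x right, y down, z forward; pixel columns grow to the right and rows downward; lengths in m; the calibration is good to about 2 mm. A picture is of the moment at which its call begins: read the wrist's pose just before it. camera_info takes no time and is no camera call.
- workorder.hand_in(): hands the job in, once; it reports no verdict.
The state is a dict: "time": time; "q": joint angles; "joint_velocities": joint speeds; "joint_torque": joint torques, N m; "position": TCP position; "tool_rot": TCP orientation; "ft_force": force on the tool from outside, world axes, zero at the start; "moment": the same for the moment, N m; "grip_width": finger opening in m.
Only numpy, scipy, OpenCV 4.12 (cv2) and the standard library are available. Lean on these libraries where they do the work, as an engineer would, in place of code of your own. Each camera call takes 0.05 s, during which the arm holds its last target. There are 200 camera calls.

## Task

Set up the bead mill: thread all the loose discs that are there flat onto the arbor in the steel bowl, widest at the bottom and each next one smaller, and lock them with the red collar on top. Only then pour all the grinding balls from the beaker into the bowl, and stand the empty beaker upright back in the middle of its cork coaster. Do not knock over the glass flask.

Things in the scene. Friction and masses are not known exactly. Their poses are not given: they have to be found in the camera images.
- bowl: Steel bowl fixed to the bench: 200 mm across the rim, 45 mm high, wall 4 mm, inner floor 5 mm up, 186 mm across. Arbor in its middle: shoulder 26 mm in diameter, its top 17 mm above the bench, then a 14 mm shaft. Origin: on the arbor axis at bench height; z up. Outside the bowl at its -x, +-y (robot side): two clamp levers with orange balls, 42 mm high, within 180 mm of the arbor.
- arbor_tip (a point): Top of the upright arbor, on its axis, 81 mm above the bench. The shaft is 14 mm in diameter up to 74 mm, then tapers to 6 mm at the tip.
- disc66: Loose blue agitator disc: flat ring 66 mm outside diameter, 18 mm bore, 10 mm thick. Origin: on its axis at its underside; z is its axis. Lies flat on the bench on the robot's left. May be absent (only 3 or 4 of the five discs are there).
- disc58: Loose green agitator disc: flat ring 58 mm outside diameter, 18 mm bore, 10 mm thick. Origin: on its axis at its underside; z is its axis. Lies flat on the bench on the robot's left. May be absent (only 3 or 4 of the five discs are there).
- disc50: Loose white agitator disc: flat ring 50 mm outside diameter, 18 mm bore, 10 mm thick. Origin: on its axis at its underside; z is its axis. Lies flat on the bench on the robot's left. May be absent (only 3 or 4 of the five discs are there).
- disc42: Loose orange agitator disc: flat ring 42 mm outside diameter, 18 mm bore, 10 mm thick. Origin: on its axis at its underside; z is its axis. Lies flat on the bench on the robot's left. May be absent (only 3 or 4 of the five discs are there).
- disc34: Loose yellow agitator disc: flat ring 34 mm outside diameter, 18 mm bore, 10 mm thick. Origin: on its axis at its underside; z is its axis. Lies flat on the bench on the robot's left. May be absent (only 3 or 4 of the five discs are there).
- collar: Loose red locking collar: plain ring 44 mm outside diameter, 18 mm bore, 18 mm tall; it slides on the arbor freely like the discs. Origin: on its axis at its underside; z is its axis. Lies flat on the bench on the robot's right.
- coaster: Round cork coaster fixed to the bench, 100 mm across, 4 mm thick, on the robot's right. Origin: centre of its underside.
- beaker: Loose clear plastic beaker standing on the coaster with the grinding balls in it: 75 mm tall, straight sides 64 mm in outside diameter, wall 3 mm, floor 4 mm, about 70 g empty; no handle. Origin: on its axis at its underside; z points to its mouth.
- ball0_center (a point): Centre of a white ceramic grinding ball, 16 mm in diameter, 12 g; starts on the floor of the beaker. May be absent (5 to 7 balls are there).
- ball1_center (a point): Centre of a white ceramic grinding ball, 16 mm in diameter, 12 g; starts on the floor of the beaker. May be absent (5 to 7 balls are there).
- ball2_center (a point): Centre of a white ceramic grinding ball, 16 mm in diameter, 12 g; starts on the floor of the beaker. May be absent (5 to 7 balls are there).
- ball3_center (a point): Centre of a white ceramic grinding ball, 16 mm in diameter, 12 g; starts on the floor of the beaker. May be absent (5 to 7 balls are there).
- ball4_center (a point): Centre of a white ceramic grinding ball, 16 mm in diameter, 12 g; starts on the floor of the beaker. May be absent (5 to 7 balls are there).
- ball5_center (a point): Centre of a white ceramic grinding ball, 16 mm in diameter, 12 g; starts on the floor of the beaker. May be absent (5 to 7 balls are there).
- ball6_center (a point): Centre of a white ceramic grinding ball, 16 mm in diameter, 12 g; starts on the floor of the beaker. May be absent (5 to 7 balls are there).
- flask: Bystander: clear conical flask, 76 mm across the foot, 104 mm tall, on the robot's right. Origin: centre of its underside, z up. Stays standing.
Mind the look-alikes: they are no part of the job. Of the things shaped like the disc34, the yellow one is meant. Of the things shaped like the collar, the red one is meant.

How it is judged:
By the outcome, as a careful person would: the job done as asked, in the order asked, and still so for the second after the job is handed in, with the robot touching nothing.
Of disc66, disc58, disc50, disc42, disc34 only 3 to 4 are there at a start; the rules pass over those that are not, and their reading is None.
Of ball0, ball1, ball2, ball3, ball4, ball5, ball6 only 5 to 7 are there at a start; the rules pass over those that are not, and their reading is None.
At some moment in a run one of disc66, disc58, disc50, disc42, disc34, collar may be knocked a few centimetres aside while the robot is not near it.
It also fails if it takes over 210 s, if anything falls off the work surface, if the arm or the gripper's body presses on something with over 40 N, if the wrist force passes 120 N, or if a joint passes its speed limit or range.

## Working session

There is one attempt and no reset: what is moved stays moved. The work goes in short steps, Python scripts to look and compute and a tool call to move; the robot and the scene stay as the last step left them, time stands still between calls to the robot, and variables do not carry over. Pictures are saved under pics/ and viewed, about 12 in all and at most 16, crops included, and the job is handed in when it is done.

Besides the shell and the picture viewer there is one more tool, called after "Emit:" as name(argument=value, ...), one argument or row to a line, values as JSON. arm_command: Moves the arm, as the interface text tells. Its arguments: {"type":"object","properties":{"plan":{"type":"array"},"grip_force":{"type":"number"}},"required":["plan"]}

```bash
ls; mkdir -p pics; python3 - <<'E'
from rig import robot, optics, workorder
import cv2,numpy as np
o=robot.get_obs(); print(o)
for n in("scene","top"):
    p,d=optics.camera(n); cv2.imwrite(f"pics/{n}0.png",p); np.savez(f"pics/{n}0.npz",p=p,d=d)
    i=optics.camera_info(n); print(n,i)
print(optics.camera_info("wrist"))
E
```

```text
pics
{'time': 0.0, 'q': array([-1.35952233e+00,  5.28484919e-01,  1.43389346e+00, -6.62760777e-06,
        1.18139803e+00, -1.78497046e-01]), 'joint_velocities': array([ 0.0002438 ,  0.00052764, -0.0010312 , -0.00091941, -0.00238747,
        0.00087959]), 'joint_torque': array([-1.66372942e-03, -4.40041888e+01, -1.76591885e+01,  6.32674573e-02,
        5.83116850e-02, -1.76825538e-04]), 'position': array([ 0.23735688, -0.57738531,  0.22156293]), 'tool_rot': array([ 0.3942422 ,  0.5879185 , -0.39317147,  0.58680586]), 'ft_force': array([-0.49573033,  0.46551715, -0.07866329]), 'moment': array([-0.03774841, -0.02174283, -0.02581213]), 'grip_width': 0.0869971552282124}
scene {'mtx': array([[403.45829339,   0.        , 316.99040112],
       [  0.        , 403.45829339, 198.66507846],
       [  0.        ,   0.        ,   1.        ]]), 'position': array([0.96755187, 0.26181909, 0.84695768]), 'rotation': array([ 0.42768379,  0.86120535, -0.24326257, -0.12741759])}
top {'mtx': array([[402.74967234,   0.        , 324.26447917],
       [  0.        , 402.74967234, 199.63833003],
       [  0.        ,   0.        ,   1.        ]]), 'position': array([ 0.35500589, -0.0124483 ,  1.14530193]), 'rotation': array([-0.69529036,  0.71308423, -0.06767761,  0.05917709])}
{'mtx': array([[306.80719078,   0.        , 318.41399837],
       [  0.        , 306.80719078, 198.63270962],
       [  0.        ,   0.        ,   1.        ]]), 'tool_from_camera': array([[-1.07634127e-04, -2.58211115e-01,  9.66088510e-01,
        -1.60018472e-01],
       [ 2.16290689e-04, -9.66088499e-01, -2.58211088e-01,
         7.15880058e-02],
       [ 9.99999971e-01,  1.81163625e-04,  1.59832752e-04,
        -5.44476971e-04],
       [ 0.00000000e+00,  0.00000000e+00,  0.00000000e+00,
         1.00000000e+00]])}
```

View pics/top0.png

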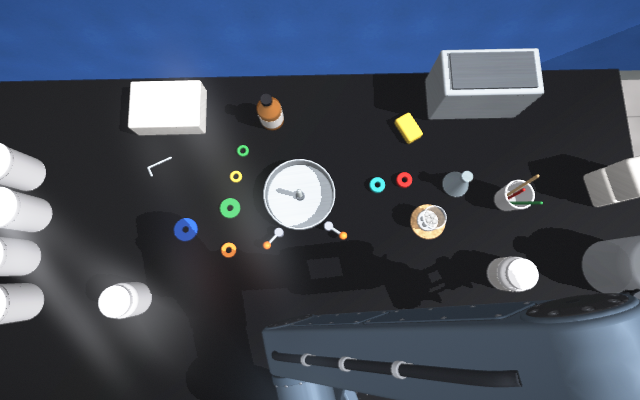

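View pics/scene0.png

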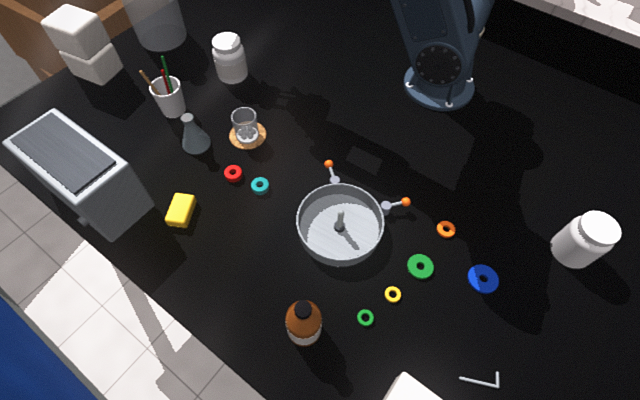

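```bash
cat > h.py <<'E'
from rig import robot, optics, workorder
import cv2, numpy as np, json
from scipy.spatial.transform import Rotation as R
TC=None
def obs():
    o=robot.get_obs()
    with open('log.txt','a') as f: f.write(json.dumps({k:np.asarray(v).tolist() for k,v in o.items()})+'\n')
    return o
def pose(o): return np.array(o['position']),R.from_quat(o['tool_rot']).as_matrix()
def cam(name):
    i=optics.camera_info(name); o=obs()
    p,d=optics.camera(name)
    if name=='wrist':
        t,r=pose(o); M=i['tool_from_camera']; C=t+r@M[:3,3]; Rc=r@M[:3,:3]
    else:
        C=np.array(i['position']); q=np.array(i['rotation']); Rc=R.from_quat(q).as_matrix() if q.size==4 else q
    return p,d,i['mtx'],C,Rc
def ray(K,C,Rc,u,v,z):
    d=Rc@np.linalg.solve(K,[u,v,1.]); return C+d*(z-C[2])/d[2]
def proj(K,C,Rc,X):
    c=K@(Rc.T@(np.asarray(X)-C)); return c[:2]/c[2]
HSV=dict(blue=((105,120,60),(125,255,255)),green=((50,100,50),(75,255,255)),orange=((8,150,120),(19,255,255)),
 yellow=((24,130,120),(34,255,255)),red=((0,150,80),(5,255,255)),cyan=((82,100,80),(98,255,255)))
def blobs(p,col,amin=60):
    h=cv2.cvtColor(p,cv2.COLOR_BGR2HSV); m=cv2.inRange(h,*map(np.array,HSV[col]))
    if col=='red': m|=cv2.inRange(h,np.array((174,150,80)),np.array((180,255,255)))
    cs,_=cv2.findContours(m,cv2.RETR_EXTERNAL,cv2.CHAIN_APPROX_NONE); out=[]
    for c in cs:
        if cv2.contourArea(c)>amin and len(c)>=5:
            H=cv2.convexHull(c); e=cv2.fitEllipse(H); out.append((e[0],e[1],cv2.contourArea(H)))
    return out,m
E
python3 - <<'E'
from h import *
np.set_printoptions(precision=4,suppress=True)
o=obs(); t,r=pose(o); print(t,'\n',r)
for n in('top','scene'):
    p,d,K,C,Rc=cam(n); print(n)
    for col in HSV:
        for e,ax,a in blobs(p,col,40)[0]:
            if a<3000: print(col,np.round(e,1),np.round(ax,1),a, ray(K,C,Rc,*e,0.010)[:2], ray(K,C,Rc,*e,0.018)[:2])
p,d,K,C,Rc=cam('top')
print('fwd',Rc[:,2])
for nm,u,v,z in [('arbor',299,195,.081),('bowlrim',299,195,.045),('coaster',428,222,.004),('flaskfoot',456,185,0),('bottle',270,113,.1),('ballL',267,245,.04),('ballR',344,236,.04)]:
    print(nm,ray(K,C,Rc,u,v,z))
cv2.imwrite('pics/crop1.png',cv2.resize(p[90:290,160:500],None,fx=2.3,fy=2.3,interpolation=cv2.INTER_CUBIC))
E
```

```text
[ 0.2374 -0.5775  0.2217] 
 [[-0.0004  0.925   0.38  ]
 [ 0.0018  0.38   -0.925 ]
 [-1.      0.0003 -0.0019]]
top
blue [185.2 229.1] [22.9 24.7] 429.5 [0.4863 0.365 ] [0.4853 0.3624]
green [527.7 202.4] [ 3.7 33.8] 69.5 [ 0.5387 -0.6135] [ 0.5374 -0.6093]
green [229.5 207.5] [19.9 20.7] 309.0 [0.5448 0.2415] [0.5435 0.2397]
green [242.6 150.3] [11.7 11.9] 101.5 [0.7134 0.2061] [0.7109 0.2046]
orange [227.4 250.3] [12.4 15.6] 135.0 [0.4237 0.2456] [0.4232 0.2438]
orange [270.4 108.8] [19.6 23.2] 299.0 [0.8401 0.1245] [0.8367 0.1236]
yellow [409.1 126.5] [20.3 30.7] 398.5 [ 0.7754 -0.2866] [ 0.7724 -0.2846]
red [403.7 179.5] [15.6 15.9] 186.5 [ 0.6148 -0.2604] [ 0.6129 -0.2586]
cyan [377.  184.4] [15.7 16.1] 189.0 [ 0.6021 -0.1824] [ 0.6003 -0.1812]
scene
blue [482.5 278.5] [27.4 33.6] 706.0 [0.4904 0.3674] [0.495  0.3664]
green [364.9 317. ] [16.9 17.4] 218.5 [0.7163 0.2085] [0.7187 0.209 ]
green [419.8 266. ] [24.6 28.1] 521.0 [0.548  0.2436] [0.552  0.2438]
green [166.2  72. ] [ 3.3 41.8] 94.0 [ 0.463  -0.6759] [ 0.4679 -0.6669]
orange [292.6 316.5] [12.9 27. ] 223.0 [0.8057 0.0888] [0.8073 0.0904]
orange [445.6 228.6] [15.6 18.7] 216.5 [0.429  0.2455] [0.4342 0.2456]
orange [405.5 201. ] [8.2 9.3] 56.0 [0.4203 0.1319] [0.4255 0.1331]
orange [328.2 163.2] [7.7 8.8] 45.5 [ 0.4422 -0.0857] [ 0.4472 -0.0823]
yellow [392.2 293.3] [13.6 15.7] 153.0 [0.6387 0.2273] [0.6419 0.2276]
yellow [178.8 207.2] [22.1 35.8] 515.0 [ 0.767  -0.2928] [ 0.7689 -0.2875]
red [232.7 172.7] [17.8 18.1] 233.5 [ 0.6142 -0.2604] [ 0.6176 -0.2554]
cyan [259.3 184.2] [15.6 17.9] 209.0 [ 0.5995 -0.1835] [ 0.603  -0.1793]
fwd [ 0.1785 -0.0142 -0.9838]
arbor [0.5624 0.0398 0.081 ]
bowlrim [0.5695 0.0415 0.045 ]
coaster [ 0.4899 -0.3237  0.004 ]
flaskfoot [ 0.5969 -0.4146  0.    ]
bottle [0.7896 0.1149 0.1   ]
ballL [0.4336 0.1311 0.04  ]
ballR [ 0.4528 -0.08    0.04  ]
```

View pics/crop1.png

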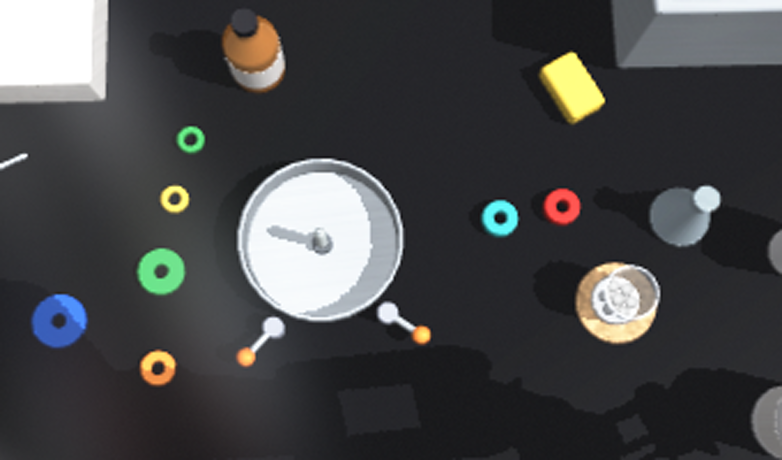

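Emit:
arm_command(
  plan=[
    [0, 0, 0, -0.169, 0, 0, 8.7],
    [0, 0, 0, -0.169, 0, 0, 8.7],
    [0, 0, 0, -0.169, 0, 0, 8.7],
    [0, 0, 0, -0.169, 0, 0, 8.7],
    [0, 0, 0, -0.169, 0, 0, 8.7],
    [0, 0, 0, -0.169, 0, 0, 8.7],
    [0, 0, 0, -0.169, 0, 0, 8.7],
    [0, 5, 3, 0, 0, 0, 8.7],
    [0, 5, 3, 0, 0, 0, 8.7],
    [0, 5, 3, 0, 0, 0, 8.7],
    [0, 5, 3, 0, 0, 0, 8.7],
    [0, 5, 3, 0, 0, 0, 8.7],
  ],
)

```text
time: 1.75
position: [0.3792, -0.3194, 0.2206]
tool_rot: [-0.012, 0.706, 0.012, 0.708]
ft_force: [0.9, 0.3, 0.4]
grip_width: 0.0869
```

Emit:
arm_command(
  plan=[
    [0, 5.8, 1, 0, 0, 0, 8.7],
    [0, 5.8, 1, 0, 0, 0, 8.7],
    [0, 5.8, 1, 0, 0, 0, 8.7],
    [0, 5.8, 1, 0, 0, 0, 8.7],
    [0, 5.8, 1, 0, 0, 0, 8.7],
    [0, 5.8, 1, 0, 0, 0, 8.7],
    [0, 5.8, 1, 0, 0, 0, 8.7],
    [0, 5.8, 1, 0, 0, 0, 8.7],
    [2, 5.8, 1, 0, 0, 0, 8.7],
    [2, 5.8, 1, 0, 0, 0, 8.7],
    [2, 5.8, 0, 0, 0, 0, 8.7],
    [2, 5.8, 0, 0, 0, 0, 8.7],
  ],
)

```text
time: 3.25
position: [0.4641, 0.3969, 0.1431]
tool_rot: [-0.012, 0.7, 0.011, 0.714]
ft_force: [0.8, 0.4, -1.2]
grip_width: 0.0871
```

```bash
cat >> h.py <<'E'
R0=np.array([[0,0,1.],[0,1,0],[-1,0,0]])   # tool down, y=+y, z=+x
def togo(target,Rt=R0):
    o=obs(); t,r=pose(o); d=r.T@(np.asarray(target)-t)*100; rv=R.from_matrix(r.T@Rt).as_rotvec()
    print('t %.2f pos'%o['time'],np.round(t,4),'F',np.round(o['ft_force'],1),'w %.4f'%o['grip_width'],'q',np.round(o['q'],3)); print('togo cm',np.round(d,2),'rv',np.round(rv,3))
def look(col,z,name=None,amin=60):
    p,d,K,C,Rc=cam('wrist'); bs,m=blobs(p,col,amin)
    for e,ax,a in bs: print(col,np.round(e,1),np.round(ax,1),'a',a,'->',np.round(ray(K,C,Rc,*e,z),4))
    if name: cv2.imwrite(f'pics/{name}.png',p)
    return p,d,K,C,Rc
E
python3 - <<'E'
from h import *
togo((.488,.366,.12)); look('blue',.010,'w1')
E
```

```text
t 3.25 pos [0.4641 0.3969 0.1431] F [ 0.8  0.4 -1.2] w 0.0871 q [ 0.531  0.6    1.554 -0.014  0.971  0.506]
togo cm [ 2.36 -3.16  2.25] rv [0.032 0.02  0.002]
blue [337.4 216.8] [65.7 67.8] a 3458.5 -> [0.4876 0.3712 0.01  ]
```

View pics/w1.png

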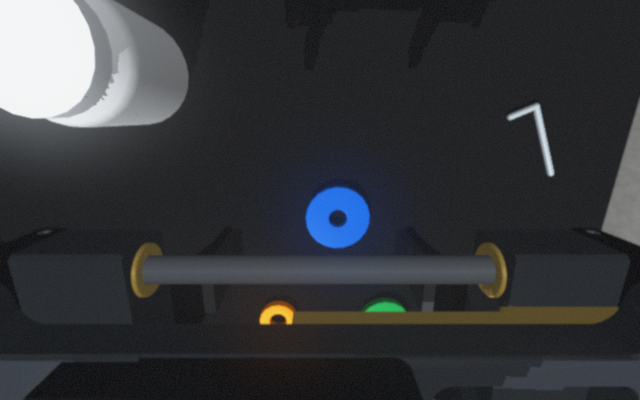

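Emit:
arm_command(
  plan=[
    [2, -1.5, 1.2, 0.032, 0.02, 0, 8.7],
    [2, -1.5, 1.2, 0, 0, 0, 8.7],
    [0, 0, 0, 0, 0, 0, 8.7],
    [0, 0, 0, 0, 0, 0, 8.7],
  ],
)

```text
time: 3.8
position: [0.4866, 0.3772, 0.0987]
tool_rot: [-0.002, 0.708, 0.004, 0.706]
ft_force: [-0.0, 0.1, -0.4]
grip_width: 0.0873
```

```bash
python3 - <<'E'
from h import *
p,d,K,C,Rc=look('blue',.010); togo((.488,.368,.10)); look('blue',.010)
M=optics.camera_info('wrist')['tool_from_camera']
for x in (0,-.019,.05,.1): 
    c=K@np.linalg.inv(M)[:3]@[x,0,0,1]; print(x,c[:2]/c[2])
E
```

```text
blue [321.2 209.7] [103.  116.8] a 9174.0 -> [0.4897 0.3727 0.01  ]
t 3.85 pos [0.4865 0.3772 0.0988] F [ 0.8  0.8 -0.2] w 0.0870 q [0.476 0.672 1.559 0.005 0.912 0.464]
togo cm [-0.12 -0.92  0.14] rv [ 0.009 -0.003 -0.003]
blue [321.  209.9] [102.5 117.9] a 9173.0 -> [0.4894 0.3724 0.01  ]
0 [316.93923323 247.63617377]
-0.019 [316.78998943 263.19814677]
0.05 [317.21372541 219.01428265]
0.1 [317.38989055 200.64516332]
```

```bash
cat >> h.py <<'E'
def ring(col,z,rad,near,name=None):
    """centre of a ring's top face at height z; camera sits on its +y side (R0): far edge + radius"""
    p,d,K,C,Rc=cam('wrist'); _,m=blobs(p,col)
    if name: cv2.imwrite(f'pics/{name}.png',p)
    cs,_=cv2.findContours(m,cv2.RETR_EXTERNAL,cv2.CHAIN_APPROX_NONE); best=None
    for c in cs:
        if len(c)<20: continue
        P=np.array([ray(K,C,Rc,u,v,z)[:2] for u,v in c[:,0].astype(float)])
        s=np.array([(P[:,0].min()+P[:,0].max())/2,P[:,1].min()+rad])
        print(col,'px',c[:,0].mean(0).round(0),'ext',np.round(np.ptp(P,axis=0),4),'c',np.round(s,4))
        if best is None or np.linalg.norm(s-near)<np.linalg.norm(best-near): best=s
    return best
E
python3 - <<'E'
from h import *
b=ring('blue',.010,.033,(.488,.368)); togo((*b,.003))
E
```

```text
blue px [323. 209.] ext [0.0991 0.0864] c [0.4905 0.3638]
t 3.95 pos [0.4866 0.3774 0.0991] F [ 0.2 -0.8  0.2] w 0.0872 q [0.476 0.671 1.559 0.005 0.912 0.464]
togo cm [ 9.61 -1.4   0.39] rv [ 0.009 -0.002 -0.004]
```

```bash
python3 - <<'E'
from h import *
p,d,K,C,Rc=cam('wrist'); cv2.imwrite('pics/w2.png',p[100:320,200:450])
h=cv2.cvtColor(p,cv2.COLOR_BGR2HSV)
print([tuple(h[209,u]) for u in range(250,400,6)]); print([tuple(h[v,325]) for v in range(140,300,6)])
E
```

```text
[(np.uint8(116), np.uint8(93), np.uint8(112)), (np.uint8(115), np.uint8(108), np.uint8(118)), (np.uint8(115), np.uint8(117), np.uint8(126)), (np.uint8(116), np.uint8(124), np.uint8(136)), (np.uint8(115), np.uint8(133), np.uint8(142)), (np.uint8(114), np.uint8(152), np.uint8(170)), (np.uint8(94), np.uint8(161), np.uint8(247)), (np.uint8(94), np.uint8(168), np.uint8(247)), (np.uint8(94), np.uint8(168), np.uint8(247)), (np.uint8(94), np.uint8(167), np.uint8(247)), (np.uint8(112), np.uint8(188), np.uint8(217)), (np.uint8(115), np.uint8(156), np.uint8(178)), (np.uint8(115), np.uint8(153), np.uint8(177)), (np.uint8(109), np.uint8(179), np.uint8(242)), (np.uint8(94), np.uint8(173), np.uint8(247)), (np.uint8(95), np.uint8(170), np.uint8(247)), (np.uint8(95), np.uint8(174), np.uint8(247)), (np.uint8(95), np.uint8(177), np.uint8(247)), (np.uint8(114), np.uint8(159), np.uint8(159)), (np.uint8(116), np.uint8(136), np.uint8(146)), (np.uint8(117), np.uint8(127), np.uint8(139)), (np.uint8(116), np.uint8(124), np.uint8(128)), (np.uint8(116), np.uint8(110), np.uint8(125)), (np.uint8(117), np.uint8(10
[... 619 characters left out ...]
207)), (np.uint8(115), np.uint8(168), np.uint8(176)), (np.uint8(113), np.uint8(183), np.uint8(198)), (np.uint8(95), np.uint8(167), np.uint8(247)), (np.uint8(94), np.uint8(163), np.uint8(247)), (np.uint8(94), np.uint8(157), np.uint8(247)), (np.uint8(94), np.uint8(155), np.uint8(247)), (np.uint8(110), np.uint8(174), np.uint8(238)), (np.uint8(116), np.uint8(126), np.uint8(156)), (np.uint8(113), np.uint8(82), np.uint8(181)), (np.uint8(112), np.uint8(66), np.uint8(192)), (np.uint8(112), np.uint8(56), np.uint8(201)), (np.uint8(112), np.uint8(56), np.uint8(182)), (np.uint8(115), np.uint8(75), np.uint8(130)), (np.uint8(115), np.uint8(74), np.uint8(110)), (np.uint8(118), np.uint8(62), np.uint8(103))]
```

View pics/w2.png

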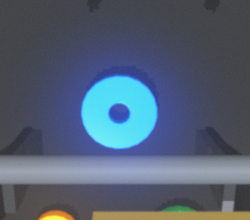

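```bash
cat >> h.py <<'E'
def top(z,dia,near,name=None):
    """centre of a bright coloured ring's top face near a predicted xy (wrist camera)"""
    p,d,K,C,Rc=cam('wrist'); h=cv2.cvtColor(p,cv2.COLOR_BGR2HSV)
    m=((h[...,2]>215)&(h[...,1]>110)).astype(np.uint8)
    if name: cv2.imwrite(f'pics/{name}.png',p)
    cs,_=cv2.findContours(m,cv2.RETR_EXTERNAL,cv2.CHAIN_APPROX_NONE); best=None
    for c in cs:
        if len(c)<20: continue
        P=np.array([ray(K,C,Rc,u,v,z)[:2] for u,v in cv2.convexHull(c)[:,0].astype(float)])
        s=(P.min(0)+P.max(0))/2; px=c[:,0].mean(0).round(0).astype(int)
        if np.linalg.norm(s-near)<.06: print('px',px,'ext',np.round(np.ptp(P,axis=0),4),'want',dia,'c',np.round(s,4)); best=s if best is None or np.linalg.norm(s-near)<np.linalg.norm(best-near) else best
    return best
E
python3 - <<'E'
from h import *
b=top(.010,.066,(.488,.368)); togo((*b,.002))
E
```

```text
px [319 212] ext [0.0649 0.0651] want 0.066 c [0.488  0.3701]
t 4.05 pos [0.4867 0.3774 0.0991] F [-0.9 -0.2 -0.1] w 0.0872 q [0.476 0.671 1.559 0.005 0.911 0.464]
togo cm [ 9.71 -0.77  0.15] rv [ 0.009 -0.002 -0.004]
```

Emit:
arm_command(
  plan=[
    [3, -0.4, 0.1, 0.009, 0, 0, 8.7],
    [3, -0.4, 0.1, 0, 0, 0, 8.7],
    [2, 0, 0, 0, 0, 0, 8.7],
    [0.8, 0, 0, 0, 0, 0, 8.7],
    [0, 0, 0, 0, 0, 0, 8.7],
  ],
)

```text
time: 4.68
position: [0.4909, 0.3721, 0.0128]
tool_rot: [0.002, 0.705, 0.003, 0.709]
ft_force: [0.2, 0.1, -0.2]
grip_width: 0.087
```

Emit:
arm_command(
  plan=[
    [0.5, -0.15, -0.2, 0, 0, 0, 8.7],
    [0.4, -0.1, -0.1, 0, 0, 0, 8.7],
    [0, 0, 0, 0, 0, 0, 8.7],
    [0, 0, 0, 0, 0, 0, 5],
    [0, 0, 0, 0, 0, 0, 5],
    [0, 0, 0, 0, 0, 0, 5],
    [0, 0, 0, 0, 0, 0, 5],
    [0, 0, 0, 0, 0, 0, 5],
  ],
  grip_force=25,
)

```text
time: 5.68
position: [0.4893, 0.3706, 0.0059]
tool_rot: [0.003, 0.704, 0.004, 0.711]
ft_force: [-0.4, 0.3, 0.3]
grip_width: 0.0651
```

Emit:
arm_command(
  plan=[
    [0, 0, 0, 0, 0, 0, 7.2],
    [0, 0, 0, 0, 0, 0, 7.2],
    [0.35, -0.05, 0, 0, 0.01, 0, 7.2],
    [0.2, 0, 0, 0, 0, 0, 7.2],
    [0, 0, 0, 0, 0, 0, 5],
    [0, 0, 0, 0, 0, 0, 5],
    [0, 0, 0, 0, 0, 0, 5],
  ],
  grip_force=25,
)

```text
time: 6.55
position: [0.4898, 0.3703, 0.0005]
tool_rot: [0.003, 0.707, 0.004, 0.707]
ft_force: [0.1, 0.3, 1.0]
grip_width: 0.0659
```

Emit:
arm_command(
  plan=[
    [-2, 0, 0, 0, 0, 0, 5],
    [-4, 0, 0, 0, 0, 0, 5],
    [-4, 0, 0, 0, 0, 0, 5],
    [-3, -3, 0.8, 0, 0, 0, 5],
    [-1.5, -5.5, 1, 0, 0, 0, 5],
    [0, -5.5, 1, 0, 0, 0, 5],
    [0, -5.5, 1, 0, 0, 0, 5],
    [0, -5.5, 1, 0, 0, 0, 5],
    [0, -5.5, 1, 0, 0, 0, 5],
    [0, -5.5, 1, 0, 0, 0, 5],
    [0, -2, 0.4, 0, 0, 0, 5],
    [0, 0, 0, 0, 0, 0, 5],
  ],
)

```text
time: 8.05
position: [0.5686, -0.0208, 0.1598]
tool_rot: [0.002, 0.7, 0.006, 0.714]
ft_force: [-0.6, -0.2, -0.0]
grip_width: 0.0658
```

```bash
python3 - <<'E'
from h import *
togo((.565,-.03,.15)); p,d,K,C,Rc=cam('wrist'); cv2.imwrite('pics/w3.png',p); np.savez('pics/w3.npz',p=p,d=d)
togo((.565,-.03,.15)); print(C,proj(K,C,Rc,(.565,.04,.081)))
E
```

```text
t 8.05 pos [ 0.5686 -0.0208  0.1598] F [-0.6 -0.2 -0. ] w 0.0658 q [-0.241  0.527  1.651  0.019  0.948 -0.257]
togo cm [ 0.97 -0.93 -0.38] rv [ 0.005  0.019 -0.011]
t 8.10 pos [ 0.5682 -0.0198  0.1598] F [ 0.5  0.3 -0.3] w 0.0660 q [-0.24   0.527  1.652  0.019  0.948 -0.257]
togo cm [ 0.96 -1.02 -0.35] rv [ 0.007  0.018 -0.011]
[0.5658353  0.04892226 0.32057637] [311.17974377 132.0796444 ]
```

View pics/w3.png

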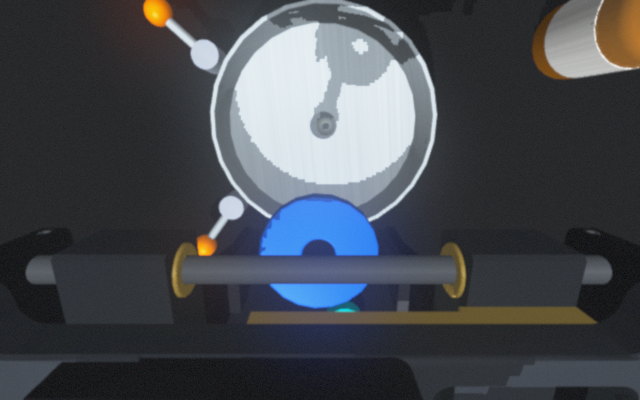

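```bash
cat >> h.py <<'E'
def cloud(d,K,C,Rc):
    v,u=np.indices(d.shape); P=np.stack([(u-K[0,2])/K[0,0]*d,(v-K[1,2])/K[1,1]*d,d],-1)@Rc.T+C
    P[d==0]=np.nan; return P
def circ(P):
    A=np.c_[2*P,np.ones(len(P))]; s=np.linalg.lstsq(A,(P**2).sum(1),rcond=None)[0]; return s[:2],np.sqrt(s[2]+s[0]**2+s[1]**2)
E
python3 - <<'E'
from h import *
p,d,K,C,Rc=cam('wrist'); P=cloud(d,K,C,Rc)
A=P[:170,200:440].reshape(-1,3); A=A[np.isfinite(A[:,0])]
n=np.linalg.norm(A[:,:2]-[.565,.04],axis=1)
for lo,hi,r in[(.07,.1,.02),(.06,.1,.02),(.076,.1,.02)]:
    k=(A[:,2]>lo)&(A[:,2]<hi)&(n<r); print(k.sum(),A[k].mean(0),A[k].min(0),A[k].max(0))
k=(A[:,2]>.038)&(n>.08)&(n<.12); print('rim',k.sum(),np.median(A[k],0),circ(A[k][:,:2]))
k=(n<.07)&(n>.04);print('floor z',np.median(A[k],0))
g=cv2.cvtColor(p,cv2.COLOR_BGR2GRAY)
cv2.imwrite('pics/w4.png',cv2.resize(p[95:155,290:360],None,fx=8,fy=8,interpolation=cv2.INTER_NEAREST))
# rim from intensity: bright thin rim circle contour
m=(g>60).astype(np.uint8); cs,_=cv2.findContours(m[:215],cv2.RETR_EXTERNAL,cv2.CHAIN_APPROX_NONE); 
o=obs();print(o['position'])
E
```

```text
194 [0.57584219 0.04458645 0.07495716] [0.5691259  0.03755661 0.07013763] [0.58260732 0.05073022 0.08059285]
195 [0.57580811 0.04458579 0.0749181 ] [0.5691259  0.03755661 0.06734164] [0.58260732 0.05073022 0.08059285]
66 [0.57575114 0.0443545  0.07735362] [0.57136334 0.03937132 0.0760011 ] [0.57998497 0.04847264 0.08059285]
rim 3117 [0.57718126 0.10501091 0.04226915] (array([0.57600365, 0.04451158]), np.float64(0.09668097495340507))
floor z [0.56402733 0.06378174 0.00282352]
[ 0.56790132 -0.01881332  0.15953035]
```

View pics/w4.png

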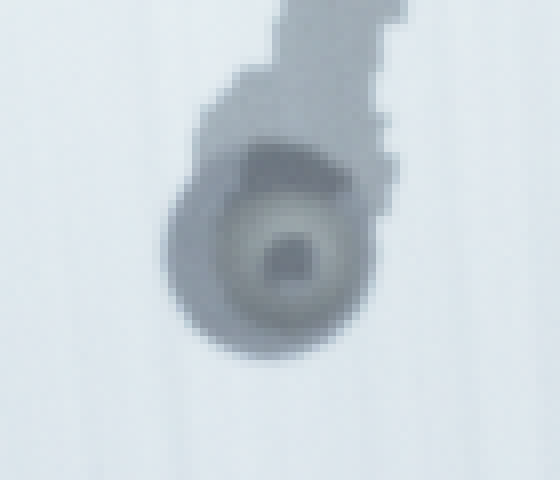

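```bash
python3 - <<'E'
from h import *
for n in('top','scene'):
    z=np.load(f'pics/{n}0.npz'); i=optics.camera_info(n); C=np.array(i['position']); Rc=R.from_quat(i['rotation']).as_matrix()
    P=cloud(z['d'],i['mtx'],C,Rc).reshape(-1,3); P=P[np.isfinite(P[:,0])]
    r=np.linalg.norm(P[:,:2]-[.572,.043],axis=1)
    k=(P[:,2]>.036)&(r>.08)&(r<.115)&(P[:,2]<.06); print(n,'rim',k.sum(),circ(P[k][:,:2]))
    k=(P[:,2]>.055)&(r<.03); print('arbor',k.sum(),P[k].mean(0) if k.any() else 0)
    # coaster/beaker/flask
    r=np.linalg.norm(P[:,:2]-[.49,-.324],axis=1); k=(P[:,2]>.06)&(r<.06); print('beaker hi',k.sum(),P[k].mean(0),circ(P[k][:,:2]))
    r=np.linalg.norm(P[:,:2]-[.6,-.41],axis=1); k=(P[:,2]>.02)&(r<.06); print('flask',k.sum(),P[k].mean(0))
p,d,K,C,Rc=cam('wrist'); P=cloud(d,K,C,Rc).reshape(-1,3)
n=np.linalg.norm(P[:,:2]-[.575,.044],axis=1);k=(P[:,2]>.06)&(P[:,2]<.09)&(n<.02); print(P[k].mean(0)); togo((.5759,.0445,.16))
print(circ(P[(P[:,2]>.036)&(P[:,2]<.06)&(n>.085)&(n<.11)][:,:2]))
E
```

```text
top rim 386 (array([0.57477611, 0.04088415]), np.float64(0.09702388298918055))
arbor 22 [0.57323901 0.04025308 0.07328424]
beaker hi 176 [ 0.49604478 -0.32231419  0.07355818] (array([ 0.49514223, -0.32079528]), np.float64(0.030302634868290428))
flask 468 [ 0.59384186 -0.40102089  0.05925936]
scene rim 736 (array([0.57737264, 0.04275464]), np.float64(0.09711493887631194))
arbor 52 [0.57974309 0.04406507 0.07066703]
beaker hi 312 [ 0.49749201 -0.31954925  0.07197194] (array([ 0.49725332, -0.31970334]), np.float64(0.030220448547156237))
flask 622 [ 0.60669765 -0.39723738  0.05876522]
[0.57569913 0.0446473  0.07478733]
t 8.20 pos [ 0.5677 -0.0182  0.1594] F [-0.1 -0.  -0.8] w 0.0658 q [-0.237  0.527  1.653  0.019  0.948 -0.257]
togo cm [0.02 6.26 0.88] rv [ 0.009  0.017 -0.012]
(array([0.57603282, 0.04451541]), np.float64(0.0965198906808697))
```

Emit:
arm_command(
  plan=[
    [0, 3, 0.5, 0.009, 0.017, -0.012, 5],
    [2, 2, 0.3, 0, 0, 0, 5],
    [2.5, 1, 0.1, 0, 0, 0, 5],
    [1, 0, 0, 0, 0, 0, 5],
    [0, 0, 0, 0, 0, 0, 5],
  ],
)

```text
time: 8.82
position: [0.574, 0.0524, 0.1043]
tool_rot: [-0.004, 0.708, 0.004, 0.707]
ft_force: [-0.0, 0.1, -0.3]
grip_width: 0.0658
```

```bash
python3 - <<'E'
from h import *
togo((.577,.0445,.09))
E
```

```text
t 8.82 pos [0.574  0.0524 0.1043] F [-0.   0.1 -0.3] w 0.0658 q [-0.103  0.623  1.657  0.     0.863 -0.115]
togo cm [ 1.43 -0.8   0.3 ] rv [ 0.011 -0.002 -0.   ]
```

Emit:
arm_command(
  plan=[
    [0.3, -0.6, 0.2, 0.011, 0, 0, 5],
    [0.3, 0, 0, 0, 0, 0, 5],
    [0, 0, 0, 0, 0, 0, 5],
  ],
)

```text
time: 9.2
position: [0.5773, 0.0452, 0.0998]
tool_rot: [0.0, 0.707, -0.0, 0.708]
ft_force: [0.9, 0.7, -1.3]
grip_width: 0.066
```

Emit:
arm_command(
  plan=[
    [0.8, -0.05, 0, 0, 0, 0, 5],
    [0.8, 0, 0, 0, 0, 0, 5],
    [0.6, 0, 0, 0, 0, 0, 5],
    [0, 0, 0, 0, 0, 0, 5],
  ],
)

```text
time: 9.7
position: [0.5775, 0.044, 0.0764]
tool_rot: [0.001, 0.706, -0.001, 0.708]
ft_force: [0.5, 0.6, -0.5]
grip_width: 0.066
```

Emit:
arm_command(
  plan=[
    [0.6, 0, 0, 0, 0, 0, 5],
    [0.6, 0, 0, 0, 0, 0, 5],
    [0.4, 0, 0, 0, 0, 0, 5],
    [0, 0, 0, 0, 0, 0, 5],
  ],
)

```text
time: 10.2
position: [0.5769, 0.0444, 0.0591]
tool_rot: [0.001, 0.707, -0.001, 0.707]
ft_force: [-0.8, -0.3, -0.8]
grip_width: 0.066
```

```bash
python3 - <<'E'
from h import *
togo((.577,.0445,.02)); p,d,K,C,Rc=cam('wrist'); cv2.imwrite('pics/w5.png',p[150:330,180:460])
E
```

```text
t 10.20 pos [0.5769 0.0444 0.0591] F [-0.8 -0.3 -0.8] w 0.0660 q [-0.116  0.696  1.676  0.     0.769 -0.115]
togo cm [3.91 0.01 0.  ] rv [-0.002  0.001 -0.   ]
```

View pics/w5.png

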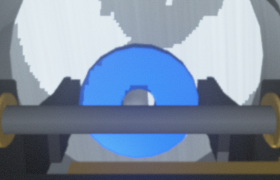

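Emit:
arm_command(
  plan=[
    [1, 0, 0, 0, 0, 0, 5],
    [1, 0, 0, 0, 0, 0, 5],
    [0.8, 0, 0, 0, 0, 0, 5],
    [0.5, 0, 0, 0, 0, 0, 5],
    [0, 0, 0, 0, 0, 0, 5],
  ],
)

```text
time: 10.88
position: [0.5769, 0.0444, 0.0236]
tool_rot: [0.001, 0.707, -0.001, 0.707]
ft_force: [0.1, 1.5, -1.8]
grip_width: 0.0655
```

Emit:
arm_command(
  plan=[
    [0.4, 0, 0, 0, 0, 0, 5],
    [0, 0, 0, 0, 0, 0, 8.7],
    [0, 0, 0, 0, 0, 0, 8.7],
    [0, 0, 0, 0, 0, 0, 8.7],
    [-1, 0, 0, 0, 0, 0, 8.7],
    [-4, 0, 0, 0, 0, 0, 8.7],
    [-5, 0, 0, 0, 0, 0, 8.7],
    [0, 5.5, -0.8, 0, 0, 0, 8.7],
    [0, 5.5, -0.8, 0, 0, 0, 8.7],
    [0, 5.5, -0.8, 0, 0, 0, 8.7],
    [0, 2, -0.3, 0, 0, 0, 8.7],
    [0, 0, 0, 0, 0, 0, 8.7],
  ],
)

```text
time: 12.38
position: [0.5551, 0.2337, 0.1307]
tool_rot: [0.002, 0.701, -0.001, 0.713]
ft_force: [0.5, -0.1, -0.4]
grip_width: 0.0868
```

```bash
python3 - <<'E'
from h import *
b=top(.010,.058,(.546,.2425)); b=top(.010,.058,(.546,.2425)); togo((*b,.09))
p,d,K,C,Rc=cam('top'); cv2.imwrite('pics/t1.png',p[120:280,160:460])
for c in('blue','red','orange','green'):
  for e,ax,a in blobs(p,c,40)[0]:
    if a<1000: print(c,np.round(e,1),ray(K,C,Rc,*e,.010 if c!='red' else .018)[:2])
E
```

```text
px [306 183] ext [0.0562 0.0563] want 0.058 c [0.5464 0.2452]
px [306 182] ext [0.0562 0.0562] want 0.058 c [0.5465 0.2453]
t 12.47 pos [0.5555 0.2319 0.1304] F [ 0.5 -0.8  0. ] w 0.0869 q [ 0.211  0.607  1.587 -0.003  0.932  0.221]
togo cm [ 4.02  1.33 -0.97] rv [-0.008  0.016 -0.001]
blue [299.5 194.1] [0.57890717 0.04167579]
red [403.6 179.5] [ 0.61292338 -0.25841216]
orange [270.5 108.7] [0.84069506 0.1241738 ]
green [233.8 207.2] [0.54535406 0.22935001]
green [242.6 150.3] [0.71339777 0.20614618]
```

Emit:
arm_command(
  plan=[
    [3, 0.7, -0.4, -0.008, 0.016, 0, 8.7],
    [3, 0.4, -0.3, 0, 0, 0, 8.7],
    [3, 0, 0, 0, 0, 0, 8.7],
    [2, 0, 0, 0, 0, 0, 8.7],
    [0.7, 0, 0, 0, 0, 0, 8.7],
    [0, 0, 0, 0, 0, 0, 8.7],
  ],
)

```text
time: 13.28
position: [0.5538, 0.2337, 0.0115]
tool_rot: [0.005, 0.706, -0.004, 0.708]
ft_force: [0.2, 0.9, -0.3]
grip_width: 0.0874
```

```bash
python3 - <<'E'
from h import *
togo((.548,.2452,.001))
E
```

```text
t 13.28 pos [0.5538 0.2337 0.0115] F [ 0.2  0.9 -0.3] w 0.0874 q [ 0.214  0.792  1.632 -0.     0.715  0.227]
togo cm [ 1.05  1.14 -0.6 ] rv [-0.013  0.002 -0.   ]
```

Emit:
arm_command(
  plan=[
    [0, 0.6, -0.3, -0.013, 0, 0, 8.7],
    [0.3, 0.5, -0.3, 0, 0, 0, 8.7],
    [0.5, 0, 0, 0, 0, 0, 8.7],
    [0.2, 0, 0, 0, 0, 0, 8.7],
    [0, 0, 0, 0, 0, 0, 8.7],
  ],
)

```text
time: 13.9
position: [0.5492, 0.2459, 0.0036]
tool_rot: [0.0, 0.705, 0.001, 0.71]
ft_force: [0.6, -0.4, 0.8]
grip_width: 0.0869
```

Emit:
arm_command(
  plan=[
    [0.2, -0.05, -0.1, 0, 0.005, 0, 8.7],
    [0, 0, 0, 0, 0, 0, 4.5],
    [0, 0, 0, 0, 0, 0, 4.5],
    [0, 0, 0, 0, 0, 0, 4.5],
    [0, 0, 0, 0, 0, 0, 4.5],
    [0, 0, 0, 0, 0, 0, 4.5],
  ],
)

```text
time: 14.65
position: [0.5483, 0.2452, 0.0014]
tool_rot: [0.0, 0.707, 0.001, 0.708]
ft_force: [-0.0, 0.6, -1.4]
grip_width: 0.0562
```

Emit:
arm_command(
  plan=[
    [-1, 0, 0, 0, 0, 0, 4.5],
    [-3, 0, 0, 0, 0, 0, 4.5],
    [-3, 0, 0, 0, 0, 0, 4.5],
    [0, 0, 0, 0, 0, 0, 4.5],
  ],
)

```text
time: 15.15
position: [0.5483, 0.2451, 0.0744]
tool_rot: [0.0, 0.706, 0.001, 0.708]
ft_force: [0.1, 0.1, -0.4]
grip_width: 0.056
```

```bash
python3 - <<'E'
from h import *
togo((.577,.0445,.12)); p,d,K,C,Rc=cam('wrist'); t,r=pose(obs()); cv2.imwrite('pics/w6.png',p[130:330,180:460])
h=cv2.cvtColor(p,cv2.COLOR_BGR2HSV); m=((h[...,1]>110)&(h[...,0]>45)&(h[...,0]<95)&(h[...,2]>120)).astype(np.uint8)
m[256:]=0; v,u=np.nonzero(m); zt=t[2]-.0014+.010
print('rows',v.min(),v.max(),'cols',u.min(),u.max(),'top y rel TCP',ray(K,C,Rc,u[v==v.min()].mean(),v.min(),zt)-t)
E
```

```text
t 15.15 pos [0.5483 0.2451 0.0744] F [ 0.1  0.1 -0.4] w 0.0560 q [2.340e-01 6.920e-01 1.613e+00 1.000e-03 8.350e-01 2.320e-01]
togo cm [ -4.58 -20.06   2.87] rv [ 0.001  0.002 -0.001]
rows 197 255 cols 266 542 top y rel TCP [0.00136264 0.03171957 0.0086    ]
```

View pics/w6.png

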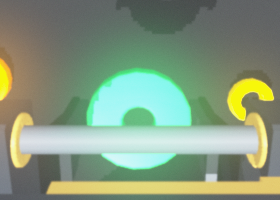

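Emit:
arm_command(
  plan=[
    [-3, 0, 0, 0, 0, 0, 4.5],
    [-2, -2, 0.3, 0, 0, 0, 4.5],
    [0, -5, 0.7, 0, 0, 0, 4.5],
    [0, -5, 0.7, 0, 0, 0, 4.5],
    [0, -5, 0.7, 0, 0, 0, 4.5],
    [0, -2, 0.3, 0, 0, 0, 4.5],
    [0, 0, 0, 0, 0, 0, 4.5],
    [0, 0, 0, 0, 0, 0, 4.5],
  ],
)

```text
time: 16.2
position: [0.5709, 0.0425, 0.1196]
tool_rot: [-0.001, 0.711, -0.001, 0.703]
ft_force: [-0.4, 0.9, 0.1]
grip_width: 0.0564
```

```bash
python3 - <<'E'
from h import *
togo((.577,.0445,.1))
E
```

```text
t 16.20 pos [0.5709 0.0425 0.1196] F [-0.4  0.9  0.1] w 0.0564 q [-0.119  0.6    1.649 -0.005  0.905 -0.115]
togo cm [1.95 0.2  0.64] rv [-0.    -0.012  0.002]
```

Emit:
arm_command(
  plan=[
    [1, 0.2, 0.5, 0, -0.012, 0, 4.5],
    [0.8, 0, 0.1, 0, 0, 0, 4.5],
    [0, 0, 0, 0, 0, 0, 4.5],
    [0, 0, 0, 0, 0, 0, 4.5],
  ],
)

```text
time: 16.7
position: [0.5758, 0.0479, 0.0993]
tool_rot: [-0.002, 0.708, 0.001, 0.706]
ft_force: [-0.2, -0.1, -0.8]
grip_width: 0.056
```

Emit:
arm_command(
  plan=[
    [0, -0.3, 0.1, 0, 0, 0, 4.5],
    [0.6, 0, 0, 0, 0, 0, 4.5],
    [0.6, 0, 0, 0, 0, 0, 4.5],
    [0, 0, 0, 0, 0, 0, 4.5],
  ],
)

```text
time: 17.2
position: [0.5771, 0.0448, 0.0868]
tool_rot: [-0.002, 0.707, 0.001, 0.707]
ft_force: [-0.8, -0.2, -1.2]
grip_width: 0.0565
```

Emit:
arm_command(
  plan=[
    [0.7, -0.03, 0, 0, 0, 0, 4.5],
    [0.7, 0, 0, 0, 0, 0, 4.5],
    [0.7, 0, 0, 0, 0, 0, 4.5],
    [0.7, 0, 0, 0, 0, 0, 4.5],
    [0.7, 0, 0, 0, 0, 0, 4.5],
    [0, 0, 0, 0, 0, 0, 4.5],
  ],
)

```text
time: 17.95
position: [0.5767, 0.0444, 0.0488]
tool_rot: [-0.002, 0.708, 0.001, 0.706]
ft_force: [-0.7, 0.1, -0.6]
grip_width: 0.0563
```

Emit:
arm_command(
  plan=[
    [0.8, 0, 0, 0, 0, 0, 4.5],
    [0.7, 0, 0, 0, 0, 0, 4.5],
    [0.35, 0, 0, 0, 0, 0, 4.5],
    [0, 0, 0, 0, 0, 0, 4.5],
  ],
)

```text
time: 18.45
position: [0.577, 0.0443, 0.0292]
tool_rot: [-0.002, 0.708, 0.001, 0.707]
ft_force: [-0.1, -0.4, -0.8]
grip_width: 0.0564
```

Emit:
arm_command(
  plan=[
    [0, 0, 0, 0, 0, 0, 8],
    [0, 0, 0, 0, 0, 0, 8],
    [0, 0, 0, 0, 0, 0, 8],
    [-1, 0, 0, 0, 0, 0, 8],
    [-4, 0, 0, 0, 0, 0, 7],
    [-4, 0, 0, 0, 0, 0, 7],
    [0, 5, -3.5, 0, 0, 0, 7],
    [0, 5, -3.5, 0, 0, 0, 7],
    [0, 5, -3.5, 0, 0, 0, 7],
    [0, 4, -3, 0, 0, 0, 7],
    [0, 0, 0, 0, 0, 0, 7],
    [0, 0, 0, 0, 0, 0, 7],
  ],
)

```text
time: 19.95
position: [0.4437, 0.2384, 0.1287]
tool_rot: [-0.001, 0.702, 0.001, 0.712]
ft_force: [0.1, -0.7, -0.2]
grip_width: 0.0699
```

```bash
python3 - <<'E'
from h import *
b=top(.010,.042,(.426,.2455)); b=top(.010,.042,(.426,.2455)); 
if b is not None: togo((b[0]+.0015,b[1],.03))
p,d,K,C,Rc=cam('top')
for c in('blue','green','red','yellow'):
  for e,ax,a in blobs(p,c,30)[0]:
    if a<1000: print(c,np.round(e,1),ray(K,C,Rc,*e,.010 if c!='red' else .018)[:2])
p,d,K,C,Rc=cam('scene')
for c in('green','red','yellow','orange'):
  for e,ax,a in blobs(p,c,30)[0]:
    if a<1000: print('sc',c,np.round(e,1),ray(K,C,Rc,*e,.037 if e[1]<235 else .010)[:2])
cv2.imwrite('pics/s1.png',p[100:340,200:520])
E
```

```text
px [298 186] ext [0.0428 0.0428] want 0.042 c [0.4273 0.2475]
px [298 185] ext [0.0427 0.0428] want 0.042 c [0.4271 0.2473]
t 20.05 pos [0.4438 0.2377 0.1284] F [ 0.5 -0.2 -0.1] w 0.0702 q [ 0.272  0.506  1.834 -0.005  0.787  0.276]
togo cm [ 9.82  0.96 -1.66] rv [-0.     0.014  0.   ]
green [527.7 202.4] [ 0.53872409 -0.61353592]
green [299.  193.4] [0.58103137 0.04326248]
green [242.6 150.3] [0.71339777 0.20614618]
red [403.6 179.5] [ 0.61291819 -0.25858235]
sc green [365.  317.1] [0.71618561 0.2087746 ]
sc green [339.1 222.3] [0.57976977 0.04453491]
sc green [166.3  72.2] [ 0.47972888 -0.64484402]
sc red [232.7 172.7] [ 0.62559605 -0.243489  ]
sc yellow [392.2 293.3] [0.63873867 0.22730134]
sc yellow [178.7 207.4] [ 0.77379797 -0.27465349]
sc orange [292.7 316.4] [0.80535307 0.08874695]
sc orange [445.7 228.4] [0.44564686 0.24605264]
sc orange [405.4 200.9] [0.43777482 0.13591292]
sc orange [328.2 163.2] [ 0.45915682 -0.07445483]
```

Emit:
arm_command(
  plan=[
    [3, 0.5, -0.8, 0, 0.014, 0, 7],
    [3, 0.5, -0.7, 0, 0, 0, 7],
    [3, 0, 0, 0, 0, 0, 7],
    [1.5, 0, 0, 0, 0, 0, 7],
    [0, 0, 0, 0, 0, 0, 7],
    [0, 0, 0, 0, 0, 0, 7],
  ],
)

```text
time: 20.9
position: [0.4366, 0.2441, 0.0212]
tool_rot: [0.004, 0.705, -0.003, 0.709]
ft_force: [-1.2, 0.0, 0.5]
grip_width: 0.0703
```

```bash
python3 - <<'E'
from h import *
togo((.4287,.2473,.001))
E
```

```text
t 20.90 pos [0.4366 0.2441 0.0212] F [-1.2  0.   0.5] w 0.0703 q [ 2.860e-01  7.070e-01  1.894e+00 -1.000e-03  5.340e-01  2.980e-01]
togo cm [ 2.02  0.31 -0.81] rv [-0.011  0.007 -0.002]
```

Emit:
arm_command(
  plan=[
    [0.5, 0.2, -0.4, -0.011, 0.007, 0, 7],
    [0.7, 0.1, -0.4, 0, 0, 0, 7],
    [0.6, 0, 0, 0, 0, 0, 7],
    [0.2, 0, 0, 0, 0, 0, 7],
    [0, 0, 0, 0, 0, 0, 7],
  ],
)

```text
time: 21.52
position: [0.4293, 0.248, 0.0019]
tool_rot: [0.001, 0.706, 0.001, 0.708]
ft_force: [-0.1, -0.6, 0.1]
grip_width: 0.0698
```

Emit:
arm_command(
  plan=[
    [0.05, 0, 0, 0, 0, 0, 3],
    [0, 0, 0, 0, 0, 0, 3],
    [0, 0, 0, 0, 0, 0, 3],
    [0, 0, 0, 0, 0, 0, 3],
    [0, 0, 0, 0, 0, 0, 3],
    [0, 0, 0, 0, 0, 0, 3],
    [-1, 0, 0, 0, 0, 0, 3],
    [-4, 0, 0, 0, 0, 0, 3],
    [-5, 0, 0, 0, 0, 0, 3],
    [-1.8, 0, 0, 0, 0, 0, 3],
    [0, 0, 0, 0, 0, 0, 3],
  ],
)

```text
time: 22.9
position: [0.4293, 0.2476, 0.1248]
tool_rot: [0.001, 0.706, 0.001, 0.709]
ft_force: [-0.1, -0.1, -0.9]
grip_width: 0.0407
```

Emit:
arm_command(
  plan=[
    [0, -4.5, 3.3, 0, 0, 0, 3],
    [0, -4.5, 3.3, 0, 0, 0, 3],
    [0, -4.5, 3.3, 0, 0, 0, 3],
    [0, -4, 3, 0, 0, 0, 3],
    [0, -1.8, 1.2, 0, 0, 0, 3],
    [0, 0, 0, 0, 0, 0, 3],
    [0, 0, 0, 0, 0, 0, 3],
    [0, 0, 0, 0, 0, 0, 3],
  ],
)

```text
time: 23.9
position: [0.5672, 0.0537, 0.119]
tool_rot: [-0.0, 0.71, 0.004, 0.704]
ft_force: [-0.0, 0.4, 0.4]
grip_width: 0.041
```

```bash
python3 - <<'E'
from h import *
togo((.577,.0445,.095))
E
```

```text
t 23.90 pos [0.5672 0.0537 0.119 ] F [-0.   0.4  0.4] w 0.0410 q [-0.104  0.597  1.659  0.006  0.895 -0.115]
togo cm [ 2.39 -0.94  0.99] rv [ 0.007 -0.009 -0.006]
```

Emit:
arm_command(
  plan=[
    [0.5, -0.5, 0.6, 0.007, -0.009, -0.006, 3],
    [0.8, -0.3, 0.3, 0, 0, 0, 3],
    [0.6, 0, 0, 0, 0, 0, 3],
    [0, 0, 0, 0, 0, 0, 3],
    [0, 0, 0, 0, 0, 0, 3],
  ],
)

```text
time: 24.52
position: [0.5753, 0.0477, 0.0984]
tool_rot: [-0.001, 0.707, 0.001, 0.707]
ft_force: [0.3, 0.9, -0.8]
grip_width: 0.0409
```

Emit:
arm_command(
  plan=[
    [0.2, -0.3, 0.15, 0, 0, 0, 3],
    [0.5, 0, 0, 0, 0, 0, 3],
    [0.5, 0, 0, 0, 0, 0, 3],
    [0, 0, 0, 0, 0, 0, 3],
  ],
)

```text
time: 25.02
position: [0.577, 0.0443, 0.0858]
tool_rot: [-0.001, 0.707, 0.001, 0.707]
ft_force: [0.2, -0.6, 0.2]
grip_width: 0.0407
```

Emit:
arm_command(
  plan=[
    [0.7, 0, 0, 0, 0, 0, 3],
    [0.7, 0, 0, 0, 0, 0, 3],
    [0.7, 0, 0, 0, 0, 0, 3],
    [0.7, 0, 0, 0, 0, 0, 3],
    [0.7, 0, 0, 0, 0, 0, 3],
    [0.5, 0, 0, 0, 0, 0, 3],
    [0.3, 0, 0, 0, 0, 0, 3],
    [0, 0, 0, 0, 0, 0, 3],
  ],
)

```text
time: 26.02
position: [0.5767, 0.0444, 0.0392]
tool_rot: [-0.001, 0.708, 0.001, 0.707]
ft_force: [-0.0, 0.6, -0.3]
grip_width: 0.0406
```

Emit:
arm_command(
  plan=[
    [0, 0, 0, 0, 0, 0, 6],
    [0, 0, 0, 0, 0, 0, 6],
    [0, 0, 0, 0, 0, 0, 6],
    [-1, 0, 0, 0, 0, 0, 6],
    [-4, 0, 0, 0, 0, 0, 6],
    [-3, 0, 0, 0, 0, 0, 6],
    [0, 5, 1.7, 0, 0, 0, 6],
    [0, 5, 1.7, 0, 0, 0, 6],
    [0, 5, 1.7, 0, 0, 0, 6],
    [0, 2, 0.7, 0, 0, 0, 6],
    [0, 0, 0, 0, 0, 0, 6],
    [0, 0, 0, 0, 0, 0, 6],
  ],
)

```text
time: 27.52
position: [0.6384, 0.2179, 0.1296]
tool_rot: [0.0, 0.704, -0.0, 0.71]
ft_force: [-0.2, -1.0, 0.5]
grip_width: 0.0599
```

```bash
python3 - <<'E'
from h import *
b=top(.010,.034,(.637,.2275)); b=top(.010,.034,(.637,.2275),'w7'); 
if b is not None: togo((b[0]+.0015,b[1],.02))
p,d,K,C,Rc=cam('top')
for c in('orange','red','yellow'):
  for e,ax,a in blobs(p,c,30)[0]:
    if a<1000: print(c,np.round(e,1),ray(K,C,Rc,*e,.047 if c!='red' else .018)[:2])
E
```

```text
px [317 183] ext [0.0326 0.0333] want 0.034 c [0.6385 0.2298]
px [317 182] ext [0.0326 0.0323] want 0.034 c [0.6385 0.2301]
t 27.62 pos [0.6385 0.2174 0.1296] F [ 0.1 -0.7  0.2] w 0.0599 q [ 1.630e-01  6.950e-01  1.385e+00 -1.000e-03  1.054e+00  1.650e-01]
togo cm [10.96  1.27  0.06] rv [-0.001  0.008 -0.   ]
orange [270.9 109. ] [0.82395582 0.11879754]
red [421.3 172.8] [ 0.63144529 -0.31097146]
```

Emit:
arm_command(
  plan=[
    [3, 0.6, 0, 0, 0.008, 0, 6],
    [3, 0.6, 0, 0, 0, 0, 6],
    [3, 0.3, 0, 0, 0, 0, 6],
    [1.5, 0.1, 0, 0, 0, 0, 6],
    [0, 0, 0, 0, 0, 0, 6],
    [0, 0, 0, 0, 0, 0, 6],
  ],
)

```text
time: 28.42
position: [0.6411, 0.2277, 0.0246]
tool_rot: [0.003, 0.706, -0.003, 0.708]
ft_force: [-0.0, -0.1, -0.3]
grip_width: 0.0602
```

```bash
python3 - <<'E'
from h import *
togo((.6398,.2299,.001))
p,d,K,C,Rc=cam('scene')
for c in('yellow','orange','red'):
  for e,ax,a in blobs(p,c,30)[0]:
    if a<1000: print('sc',c,np.round(e,1),ray(K,C,Rc,*e,.047 if c!='red' else .018)[:2])
E
```

```text
t 28.43 pos [0.6411 0.2277 0.0246] F [-0.  -0.1 -0.3] w 0.0602 q [ 1.780e-01  8.420e-01  1.412e+00 -1.000e-03  8.850e-01  1.870e-01]
togo cm [ 2.36  0.22 -0.14] rv [-0.009  0.003  0.   ]
sc yellow [178.8 207.4] [ 0.77615    -0.26774592]
sc orange [292.5 317.2] [0.81399632 0.09711739]
sc orange [339.1 220. ] [0.57983498 0.04360641]
sc orange [328.2 163.2] [ 0.46543363 -0.07030308]
sc red [212.4 167.4] [ 0.63659259 -0.3075596 ]
```

Emit:
arm_command(
  plan=[
    [0.7, 0.15, -0.1, -0.009, 0.003, 0, 6],
    [0.8, 0, 0, 0, 0, 0, 6],
    [0.6, 0, 0, 0, 0, 0, 6],
    [0.15, 0, 0, 0, 0, 0, 6],
    [0, 0, 0, 0, 0, 0, 6],
  ],
)

```text
time: 29.1
position: [0.6414, 0.2297, 0.0028]
tool_rot: [0.0, 0.706, 0.0, 0.708]
ft_force: [-0.4, -1.2, 0.8]
grip_width: 0.0599
```

Emit:
arm_command(
  plan=[
    [0.12, 0, -0.1, 0, 0, 0, 6],
    [0, 0, 0, 0, 0, 0, 2.5],
    [0, 0, 0, 0, 0, 0, 2.5],
    [0, 0, 0, 0, 0, 0, 2.5],
    [0, 0, 0, 0, 0, 0, 2.5],
    [0, 0, 0, 0, 0, 0, 2.5],
    [-1, 0, 0, 0, 0, 0, 2.5],
    [-4, 0, 0, 0, 0, 0, 2.5],
    [-5, 0, 0, 0, 0, 0, 2.5],
    [-1, 0, 0, 0, 0, 0, 2.5],
    [0, 0, 0, 0, 0, 0, 2.5],
  ],
)

```text
time: 30.48
position: [0.6399, 0.2296, 0.1161]
tool_rot: [0.0, 0.706, 0.0, 0.708]
ft_force: [-0.8, -0.7, -0.1]
grip_width: 0.0321
```

Emit:
arm_command(
  plan=[
    [0, -5, -1.7, 0, 0, 0, 2.5],
    [0, -5, -1.7, 0, 0, 0, 2.5],
    [0, -5, -1.7, 0, 0, 0, 2.5],
    [0, -2.3, -0.7, 0, 0, 0, 2.5],
    [0, 0, 0, 0, 0, 0, 2.5],
    [0, 0, 0, 0, 0, 0, 2.5],
    [0, 0, 0, 0, 0, 0, 2.5],
  ],
)

```text
time: 31.35
position: [0.576, 0.0545, 0.1074]
tool_rot: [-0.0, 0.71, 0.002, 0.704]
ft_force: [0.2, 0.2, 0.0]
grip_width: 0.0319
```

```bash
python3 - <<'E'
from h import *
togo((.577,.0445,.095))
E
```

```text
t 31.35 pos [0.576  0.0545 0.1074] F [0.2 0.2 0. ] w 0.0319 q [-0.1    0.623  1.643  0.002  0.884 -0.104]
togo cm [ 1.24 -1.    0.11] rv [ 0.003 -0.01  -0.002]
```

Emit:
arm_command(
  plan=[
    [0.3, -0.6, 0.1, 0.003, -0.01, -0.002, 2.5],
    [0.6, -0.3, 0, 0, 0, 0, 2.5],
    [0, 0, 0, 0, 0, 0, 2.5],
    [0, 0, 0, 0, 0, 0, 2.5],
  ],
)

```text
time: 31.85
position: [0.5774, 0.047, 0.0974]
tool_rot: [-0.001, 0.707, 0.001, 0.708]
ft_force: [0.3, 0.6, -0.1]
grip_width: 0.0323
```

Emit:
arm_command(
  plan=[
    [0.2, -0.25, -0.05, 0, 0, 0, 2.5],
    [0.5, 0, 0, 0, 0, 0, 2.5],
    [0.5, 0, 0, 0, 0, 0, 2.5],
    [0, 0, 0, 0, 0, 0, 2.5],
  ],
)

```text
time: 32.35
position: [0.577, 0.0443, 0.0847]
tool_rot: [-0.001, 0.707, 0.001, 0.708]
ft_force: [0.4, 0.6, 0.1]
grip_width: 0.032
```

Emit:
arm_command(
  plan=[
    [0.7, 0, 0, 0, 0, 0, 2.5],
    [0.7, 0, 0, 0, 0, 0, 2.5],
    [0.7, 0, 0, 0, 0, 0, 2.5],
    [0.6, 0, 0, 0, 0, 0, 2.5],
    [0.4, 0, 0, 0, 0, 0, 2.5],
    [0.1, 0, 0, 0, 0, 0, 2.5],
    [0, 0, 0, 0, 0, 0, 2.5],
  ],
)

```text
time: 33.22
position: [0.5769, 0.0444, 0.05]
tool_rot: [-0.001, 0.707, 0.001, 0.707]
ft_force: [0.6, 0.2, -0.6]
grip_width: 0.0322
```

Emit:
arm_command(
  plan=[
    [0, 0, 0, 0, 0, 0, 6],
    [0, 0, 0, 0, 0, 0, 6],
    [0, 0, 0, 0, 0, 0, 6],
    [-1, 0, 0, 0, 0, 0, 6],
    [-4, 0, 0, 0, 0, 0, 6],
    [-4, 0, 0, 0, 0, 0, 6.5],
    [0, -5.5, 0.9, 0, 0, 0, 6.5],
    [0, -5.5, 0.9, 0, 0, 0, 6.5],
    [0, -5.5, 0.9, 0, 0, 0, 6.5],
    [0, -5.5, 0.9, 0, 0, 0, 6.5],
    [0, -5.5, 0.9, 0, 0, 0, 6.5],
    [0, -5.5, 0.9, 0, 0, 0, 6.5],
  ],
)

```text
time: 34.72
position: [0.6363, -0.29, 0.1517]
tool_rot: [-0.005, 0.704, 0.004, 0.711]
ft_force: [0.3, 0.7, -0.7]
grip_width: 0.0649
```

Emit:
arm_command(
  plan=[
    [0, 0, 0, 0, 0, 0, 6.5],
    [0, 0, 0, 0, 0, 0, 6.5],
  ],
)

```text
time: 34.98
position: [0.6363, -0.295, 0.1527]
tool_rot: [-0.004, 0.703, 0.001, 0.711]
ft_force: [-0.1, 0.7, -0.4]
grip_width: 0.0647
```

```bash
python3 - <<'E'
from h import *
b=top(.018,.044,(.633,-.309)); b=top(.018,.044,(.633,-.309),'w8'); 
if b is not None: togo((b[0]+.0012,b[1],.025))
p,d,K,C,Rc=cam('scene'); cv2.imwrite('pics/s2.png',p[80:300,130:450])
for c in('yellow','red'):
  for e,ax,a in blobs(p,c,30)[0]:
    if a<1000: print('sc',c,np.round(e,1),ray(K,C,Rc,*e,.057 if c!='red' else .018)[:2])
i=cv2.imread('pics/s2.png'); w=cv2.imread('pics/w8.png'); cv2.imwrite('pics/m8.png',np.vstack([cv2.resize(i,(436,300)),cv2.resize(w,(436,272))]))
E
```

```text
px [314 204] ext [0.0431 0.0427] want 0.044 c [ 0.6341 -0.3084]
px [314 203] ext [0.0431 0.0427] want 0.044 c [ 0.6343 -0.3088]
t 35.08 pos [ 0.6366 -0.2945  0.153 ] F [ 0.4 -0.2  0.8] w 0.0651 q [-0.594  0.7    1.296  0.004  1.133 -0.603]
togo cm [12.8  -1.37 -0.28] rv [0.008 0.012 0.005]
sc yellow [337.5 217.6] [0.58186126 0.0399559 ]
sc yellow [178.5 207.1] [ 0.77842708 -0.26222216]
sc red [212.4 167.4] [ 0.63658532 -0.30756859]
```

View pics/m8.png

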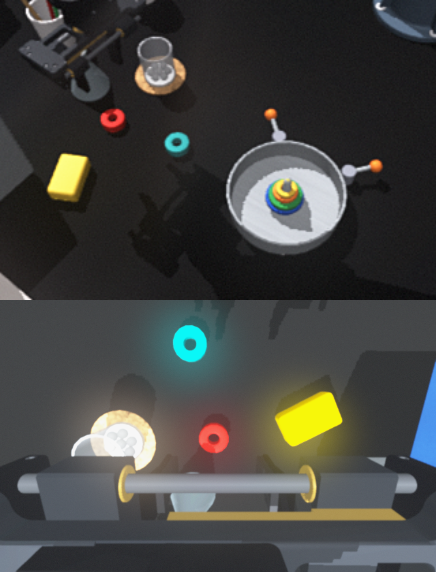

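Emit:
arm_command(
  plan=[
    [0.5, 0, 0, 0.16, 0.006, 0.003, 6.5],
    [0.5, 0, 0, 0.16, 0.006, 0, 6.5],
    [0.5, 0, 0, 0.16, 0, 0, 6.5],
    [0.5, 0, 0, 0.16, 0, 0, 6.5],
    [0.5, 0, 0, 0.14, 0, 0, 6.5],
    [0, 0, 0, 0, 0, 0, 6.5],
    [0, 0, 0, 0, 0, 0, 6.5],
  ],
)

```text
time: 36.0
position: [0.6371, -0.2819, 0.1288]
tool_rot: [0.27, 0.655, -0.268, 0.653]
ft_force: [0.9, 0.0, 0.0]
grip_width: 0.065
```

```bash
cat >> h.py <<'E'
R45=R.from_euler('z',-np.pi/4).as_matrix()@R0
E
python3 - <<'E'
from h import *
b=top(.018,.044,(.633,-.309)); togo((*b,.025),R45)
E
```

```text
px [338 219] ext [0.0416 0.0414] want 0.044 c [ 0.6345 -0.3092]
t 36.05 pos [ 0.637  -0.2819  0.1288] F [ 0.8  0.  -0.5] w 0.0653 q [-0.577  0.728  1.312  0.002  1.106  0.202]
togo cm [10.37 -2.13  1.79] rv [ 0.005 -0.004 -0.001]
```

Emit:
arm_command(
  plan=[
    [2, -1, 0.9, 0, 0, 0, 6.5],
    [3, -0.9, 0.8, 0, 0, 0, 6.5],
    [3, 0, 0, 0, 0, 0, 6.5],
    [1.5, 0, 0, 0, 0, 0, 6.5],
    [0, 0, 0, 0, 0, 0, 6.5],
    [0, 0, 0, 0, 0, 0, 6.5],
  ],
)

```text
time: 36.8
position: [0.6353, -0.3116, 0.0283]
tool_rot: [0.269, 0.655, -0.268, 0.654]
ft_force: [-0.1, -0.8, 0.1]
grip_width: 0.0649
```

```bash
python3 - <<'E'
from h import *
togo((.6352,-.310,.005),R45)
E
```

```text
t 36.80 pos [ 0.6353 -0.3116  0.0283] F [-0.1 -0.8  0.1] w 0.0649 q [-6.140e-01  8.660e-01  1.328e+00  1.000e-03  9.500e-01  1.640e-01]
togo cm [ 2.33  0.11 -0.12] rv [ 0.007 -0.002 -0.   ]
```

Emit:
arm_command(
  plan=[
    [0.7, 0.1, -0.1, 0.007, 0, 0, 6.5],
    [0.8, 0, 0, 0, 0, 0, 6.5],
    [0.6, 0, 0, 0, 0, 0, 6.5],
    [0.2, 0, 0, 0, 0, 0, 6.5],
    [0, 0, 0, 0, 0, 0, 6.5],
    [0, 0, 0, 0, 0, 0, 3.5],
    [0, 0, 0, 0, 0, 0, 3.5],
    [0, 0, 0, 0, 0, 0, 3.5],
    [0, 0, 0, 0, 0, 0, 3.5],
    [0, 0, 0, 0, 0, 0, 3.5],
  ],
)

```text
time: 38.05
position: [0.6371, -0.3108, 0.007]
tool_rot: [0.27, 0.652, -0.27, 0.654]
ft_force: [-0.8, -0.4, -0.8]
grip_width: 0.0424
```

Emit:
arm_command(
  plan=[
    [-1, 0, 0, 0, 0, 0, 3.5],
    [-4, 0, 0, 0, 0, 0, 3.5],
    [-5, 0, 0, 0, 0, 0, 3.5],
    [-2, 0, 0, 0, 0, 0, 3.5],
    [0, 0, 0, -0.16, 0, 0, 3.5],
    [0, 0, 0, -0.16, 0, 0, 3.5],
    [0, 0, 0, -0.16, 0, 0, 3.5],
    [0, 0, 0, -0.16, 0, 0, 3.5],
    [0, 0, 0, -0.14, 0, 0, 3.5],
    [0, 4, -0.6, 0, 0, 0, 3.5],
    [0, 5, -1, 0, 0, 0, 3.5],
  ],
)

```text
time: 39.42
position: [0.6209, -0.2245, 0.1385]
tool_rot: [-0.009, 0.703, 0.003, 0.711]
ft_force: [-0.2, 1.8, -0.5]
grip_width: 0.0423
```

```bash
python3 - <<'E'
from h import *
togo((.577,.045,.105))
E
```

```text
t 39.42 pos [ 0.6209 -0.2245  0.1385] F [-0.2  1.8 -0.5] w 0.0423 q [-5.150e-01  6.650e-01  1.425e+00 -1.000e-03  1.038e+00 -5.310e-01]
togo cm [ 3.07 27.05 -3.99] rv [0.016 0.012 0.008]
```

Emit:
arm_command(
  plan=[
    [0, 5.2, -0.9, 0.008, 0.006, 0.004, 3.5],
    [0, 5.2, -0.9, 0, 0, 0, 3.5],
    [0, 5.2, -0.9, 0, 0, 0, 3.5],
    [0, 5.2, -0.7, 0, 0, 0, 3.5],
    [0.5, 3, -0.3, 0, 0, 0, 3.5],
    [1, 0.5, 0, 0, 0, 0, 3.5],
    [0, 0, 0, 0, 0, 0, 3.5],
    [0, 0, 0, 0, 0, 0, 3.5],
    [0, 0, 0, 0, 0, 0, 3.5],
  ],
)

```text
time: 40.55
position: [0.5817, 0.0248, 0.127]
tool_rot: [-0.005, 0.702, 0.001, 0.712]
ft_force: [0.9, -0.6, -0.4]
grip_width: 0.0425
```

```bash
python3 - <<'E'
from h import *
togo((.577,.045,.1))
E
```

```text
t 40.55 pos [0.5817 0.0248 0.127 ] F [ 0.9 -0.6 -0.4] w 0.0425 q [-0.147  0.59   1.64  -0.005  0.896 -0.152]
togo cm [ 2.68  2.04 -0.49] rv [0.008 0.015 0.007]
```

Emit:
arm_command(
  plan=[
    [0.5, 1, -0.2, 0.008, 0.015, 0.007, 3.5],
    [0.8, 0.9, -0.2, 0, 0, 0, 3.5],
    [0.6, 0, 0, 0, 0, 0, 3.5],
    [0, 0, 0, 0, 0, 0, 3.5],
    [0, 0, 0, 0, 0, 0, 3.5],
  ],
)

```text
time: 41.18
position: [0.5776, 0.0438, 0.1062]
tool_rot: [0.001, 0.708, -0.001, 0.706]
ft_force: [-0.5, 0.1, -0.8]
grip_width: 0.0423
```

```bash
python3 - <<'E'
from h import *
togo((.577,.045,.095))
E
```

```text
t 41.17 pos [0.5776 0.0438 0.1062] F [-0.5  0.1 -0.8] w 0.0423 q [-1.170e-01  6.240e-01  1.648e+00  1.000e-03  8.710e-01 -1.160e-01]
togo cm [ 1.12  0.12 -0.06] rv [-0.002 -0.002 -0.001]
```

Emit:
arm_command(
  plan=[
    [0.6, 0.12, -0.05, 0, 0, 0, 3.5],
    [0.6, 0, 0, 0, 0, 0, 3.5],
    [0.6, 0, 0, 0, 0, 0, 3.5],
    [0.4, 0, 0, 0, 0, 0, 3.5],
    [0, 0, 0, 0, 0, 0, 3.5],
  ],
)

```text
time: 41.8
position: [0.5771, 0.0448, 0.0827]
tool_rot: [0.001, 0.708, -0.001, 0.707]
ft_force: [-0.4, -0.6, -0.5]
grip_width: 0.0425
```

Emit:
arm_command(
  plan=[
    [0.6, 0, 0, 0, 0, 0, 3.5],
    [0.6, 0, 0, 0, 0, 0, 3.5],
    [0.4, 0, 0, 0, 0, 0, 3.5],
    [0, 0, 0, 0, 0, 0, 3.5],
  ],
)

```text
time: 42.3
position: [0.5768, 0.0449, 0.0655]
tool_rot: [0.001, 0.708, -0.001, 0.706]
ft_force: [0.1, 0.6, -0.9]
grip_width: 0.0426
```

Emit:
arm_command(
  plan=[
    [0, 0, 0, 0, 0, 0, 6.5],
    [0, 0, 0, 0, 0, 0, 6.5],
    [0, 0, 0, 0, 0, 0, 6.5],
    [-1, 0, 0, 0, 0, 0, 8.7],
    [-4, 0, 0, 0, 0, 0, 8.7],
    [-4, 0, 0, 0, 0, 0, 8.7],
    [0, -5.5, 0, 0, 0, 0, 8.7],
    [0, -5.5, 0, 0, 0, 0, 8.7],
    [0, -5.5, -0.5, 0, 0, 0, 8.7],
    [0, -5.5, -1, 0, 0, 0, 8.7],
    [0, -2, -1, 0, 0, 0, 8.7],
    [0, 0, 0, 0, 0, 0, 8.7],
  ],
)

```text
time: 43.8
position: [0.5556, -0.2028, 0.1671]
tool_rot: [-0.002, 0.703, -0.002, 0.712]
ft_force: [-0.4, 0.7, 0.2]
grip_width: 0.0869
```

```bash
python3 - <<'E'
from h import *
togo((.497,-.25,.17))
p,d,K,C,Rc=cam('scene'); a=cv2.resize(p[130:290,260:420],(480,480),interpolation=cv2.INTER_CUBIC)
w,dw,K,C,Rc=cam('wrist'); cv2.imwrite('pics/w9.png',w); np.savez('pics/w9.npz',p=w,d=dw,K=K,C=C,Rc=Rc)
cv2.imwrite('pics/m9.png',np.hstack([a,cv2.resize(w,(300,480))])[:, :])
cv2.imwrite('pics/m9.png',a)
i=optics.camera_info('top'); p,d,K,C,Rc=cam('top')
# kinematic fit for wrist behaviour
import json
L=[json.loads(l) for l in open('log.txt')]
print(len(L)); 
for l in L[:1]+L[-1:]: print(np.round(l['q'],3),np.round(l['position'],4),np.round(R.from_quat(l['tool_rot']).as_matrix(),3).tolist())
E
```

```text
t 43.80 pos [ 0.5556 -0.2028  0.1671] F [-0.4  0.7  0.2] w 0.0869 q [-0.54   0.545  1.584  0.003  0.999 -0.542]
togo cm [-0.34 -4.72 -5.86] rv [0.001 0.012 0.005]
61
[-1.359  0.528  1.434 -0.     1.181 -0.179] [ 0.2374 -0.5775  0.2217] [[-0.0, 0.925, 0.38], [0.002, 0.38, -0.925], [-1.0, 0.0, -0.002]]
[-0.537  0.546  1.584  0.003  0.999 -0.542] [ 0.5563 -0.201   0.167 ] [[0.013, -0.003, 1.0], [-0.004, 1.0, 0.003], [-1.0, -0.005, 0.013]]
```

View pics/m9.png

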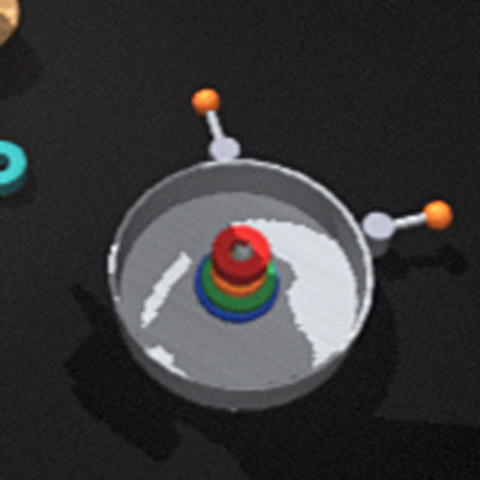

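```bash
cat > kin.py <<'E'
from h import *
L=[json.loads(l) for l in open('log.txt')]
rz=lambda a:R.from_euler('z',a).as_matrix(); ry=lambda a:R.from_euler('y',a).as_matrix()
def Rf(q,s=1): return rz(q[0])@ry(q[1]+q[2])@rz(s*q[3])@ry(q[4])@rz(q[5])
def fit(s):
    M=R.from_matrix([Rf(l['q'],s).T@R.from_quat(l['tool_rot']).as_matrix() for l in L]).mean().as_matrix()
    e=[np.linalg.norm(R.from_matrix((Rf(l['q'],s)@M).T@R.from_quat(l['tool_rot']).as_matrix()).as_rotvec()) for l in L]
    return M,np.mean(e),max(e)
def basis(q,Rt):
    A=np.zeros((3,10)); Z=rz(q[0]); A[:,0:3]=Z; A[:,3:5]=(Z@ry(q[1]))[:,[0,2]]; A[:,5:7]=(Z@ry(q[1]+q[2]))[:,[0,2]]; A[:,7:10]=Rt; return A
s=min((1,-1),key=lambda s:fit(s)[1]); M=fit(s)[0]
A=np.vstack([basis(l['q'],Rf(l['q'],s)@M) for l in L]); y=np.concatenate([l['position'] for l in L])
w=np.linalg.lstsq(A.T@A+1e-6*np.eye(10),A.T@y,rcond=None)[0]
def fk(q): Rt=Rf(q,s)@M; return basis(q,Rt)@w,Rt
if __name__=='__main__':
    for k in(1,-1): print(k,fit(k)[1:])
    print(np.round(M,3)); print(np.round(w,4)); print('res',np.abs(A@w-y).max())
E
python3 kin.py; python3 - <<'E'
from h import *
z=np.load('pics/w9.npz'); p,d,K,C,Rc=(z[k] for k in('p','d','K','C','Rc'))
P=cloud(d,K,C,Rc); h=cv2.cvtColor(p,cv2.COLOR_BGR2HSV)
m=((h[...,0]>8)&(h[...,0]<26)&(h[...,1]>60)&(h[...,2]>100)).astype(np.uint8); m[235:]=0
v,u=np.nonzero(m); print('cork px',len(u),u.min(),u.max(),v.min(),v.max())
Q=np.array([ray(K,C,Rc,a,b,.004)[:2] for a,b in zip(u,v)]); k=np.linalg.norm(Q-[.497,-.32],axis=1)<.07; Q=Q[k]
hull=cv2.convexHull(Q.astype(np.float32))[:,0]; print('cork ext',Q.min(0),Q.max(0),circ(hull))
f=P[:240].reshape(-1,3); f=f[np.isfinite(f[:,0])]; k=(f[:,2]>.068)&(f[:,2]<.095)&(np.linalg.norm(f[:,:2]-[.497,-.32],axis=1)<.05)
print('rim',k.sum(),f[k].min(0),f[k].max(0),circ(f[k][:,:2]) if k.sum()>10 else '')
for n in('top','scene'):
    b,d,K,C,Rc=cam(n); h=cv2.cvtColor(b,cv2.COLOR_BGR2HSV); m=((h[...,0]>8)&(h[...,0]<24)&(h[...,1]>60)&(h[...,2]>90))
    v,u=np.nonzero(m); Q=np.array([ray(K,C,Rc,a,c,.004)[:2] for a,c in zip(u,v)]); Q=Q[np.linalg.norm(Q-[.497,-.32],axis=1)<.07]
    if len(Q): print(n,Q.min(0),Q.max(0),circ(cv2.convexHull(Q.astype(np.float32))[:,0]))
cv2.imwrite('pics/w9c.png',p)
E
```

```text
1 (np.float64(6.618687859393378e-16), np.float64(1.0823626628317192e-15))
-1 (np.float64(0.010284423629849843), np.float64(0.0332826434504023))
[[-0.  0. -1.]
 [ 0.  1.  0.]
 [ 1. -0. -0.]]
[ 0.      0.111   0.2741  0.      0.588   0.1141  0.3917  0.3053 -0.
  0.    ]
res 2.48137031455542e-06
cork px 271 189 544 35 230Traceback (most recent call last):
  File "<stdin>", line 7, in <module>
TypeError: 'NoneType' object is not subscriptable
```

Emit:
arm_command(
  plan=[
    [0, -3, -1.5, 0, 0.012, 0, 8.7],
    [0, -5, -2, 0, 0, 0, 8.7],
    [0, -5, -1.5, 0, 0, 0, 8.7],
    [0, -2, -0.5, 0, 0, 0, 8.7],
    [0, 0, 0, 0, 0, 0, 8.7],
    [0, 0, 0, 0, 0, 0, 8.7],
  ],
)

```text
time: 44.7
position: [0.5062, -0.3428, 0.1674]
tool_rot: [-0.007, 0.707, 0.007, 0.707]
ft_force: [0.4, 0.5, -0.1]
grip_width: 0.0871
```

```bash
python3 - <<'E'
from h import *
togo((.497,-.36,.17))
p,d,K,C,Rc=cam('wrist'); np.savez('pics/w9.npz',p=p,d=d,K=K,C=C,Rc=Rc); cv2.imwrite('pics/w9c.png',p)
h=cv2.cvtColor(p,cv2.COLOR_BGR2HSV); c=proj(K,C,Rc,(.497,-.32,.08)); print(c)
for dy in(-70,-60,-50): print(h[int(c[1])+dy,int(c[0])])
E
```

```text
t 44.70 pos [ 0.5062 -0.3428  0.1674] F [ 0.4  0.5 -0.1] w 0.0871 q [-7.780e-01  5.740e-01  1.522e+00  1.000e-03  1.045e+00 -7.980e-01]
togo cm [-0.26 -1.7  -0.95] rv [ 0.019  0.001 -0.   ]
[306.5887344  177.67048858]
[ 13  34 105]
[ 23  76 245]
[ 23  75 245]
```

View pics/w9c.png

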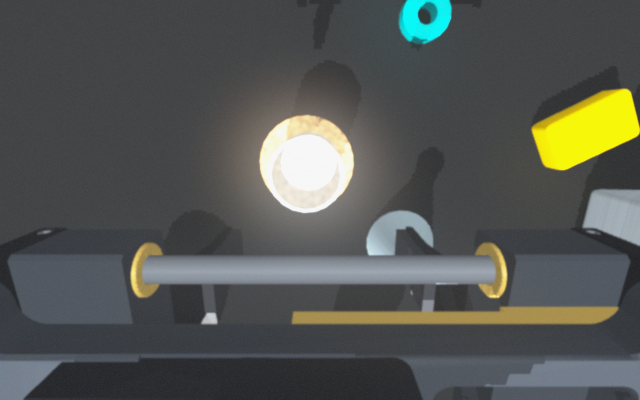

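```bash
python3 - <<'E'
from h import *
z=np.load('pics/w9.npz'); p,d,K,C,Rc=(z[k] for k in('p','d','K','C','Rc'))
h=cv2.cvtColor(p,cv2.COLOR_BGR2HSV); m=((h[...,2]>215)).astype(np.uint8)
cs,_=cv2.findContours(m,cv2.RETR_EXTERNAL,cv2.CHAIN_APPROX_NONE)
c=max([c for c in cs if cv2.pointPolygonTest(c,(307.,170.),False)>0],key=len)[:,0].astype(float)
print(c.min(0),c.max(0))
up=c[c[:,1]<165]; Q=np.array([ray(K,C,Rc,u,v,.004)[:2] for u,v in up]); print('coaster',circ(Q))
P=cloud(d,K,C,Rc)[100:230,240:380].reshape(-1,3); P=P[np.isfinite(P[:,0])]
k=(P[:,2]>.070)&(P[:,2]<.09); print('rim pts',k.sum(),circ(P[k][:,:2]) if k.sum()>9 else '', np.percentile(P[:,2],[5,50,95,99.5]))
lo=c[c[:,1]>195]; Q=np.array([ray(K,C,Rc,u,v,.079)[:2] for u,v in lo]); print('rim lower edge',circ(Q))
n=np.array([ (w[:2]) for w in P[k]]); print('rim bbox',n.min(0),n.max(0))
for nme in('top','scene'):
    b,d,K,C,Rc=cam(nme); g=cv2.cvtColor(b,cv2.COLOR_BGR2HSV); mm=((g[...,0]>8)&(g[...,0]<24)&(g[...,1]>60)&(g[...,2]>90))
    v,u=np.nonzero(mm); Q=np.array([ray(K,C,Rc,a,e,.004)[:2] for a,e in zip(u,v)]); Q=Q[np.linalg.norm(Q-[.497,-.32],axis=1)<.06]
    if len(Q): print(nme,len(Q),Q.min(0),Q.max(0),circ(cv2.convexHull(Q.astype(np.float32))[:,0]))
E
```

```text
[259. 115.] [353. 212.]
coaster (array([ 0.49371015, -0.32039113]), np.float64(0.04946261852920688))
rim pts 993 (array([ 0.49617467, -0.31801884]), np.float64(0.030001322355826032)) [-0.0032163  -0.00153746  0.0727818   0.07747993]
rim lower edge (array([ 0.49606193, -0.31753281]), np.float64(0.03195359738557009))
rim bbox [ 0.46460956 -0.35000648] [ 0.52725577 -0.28673354]
top 27 [ 0.47728944 -0.36891384] [ 0.54237857 -0.30709264] (array([ 0.50075677, -0.33163552]), np.float64(0.04261546450014979))
scene 385 [ 0.44267086 -0.37209804] [ 0.54386749 -0.27117436] (array([ 0.49319426, -0.32136994]), np.float64(0.05056021232695566))
```

```bash
cat >> kin.py <<'E'
from scipy.optimize import least_squares
LO=np.array([-3.08,-.75,.22,-1.43,0,-2.85]);HI=np.array([3.08,2.2,2.44,4.57,2.65,2.85])
def ik(p,Rt,q0):
    f=lambda q:np.r_[(fk(q)[0]-p)*10,R.from_matrix(fk(q)[1].T@Rt).as_rotvec()]
    r=least_squares(f,np.clip(q0,LO+1e-3,HI-1e-3),bounds=(LO,HI)); return r.x,r.cost
def Rtilt(th): return R.from_euler('x',th).as_matrix()@R0
E
python3 - <<'E'
from kin import *
q0=obs()['q']
LIP=np.array([-.028,-.031,0])
def tcp(lip,th): return np.array(lip)-Rtilt(th)@LIP
for sgn,name in((1,'+y'),(-1,'-y')):
  for off in(.04,-.04):
    print(name,off); q=q0.copy()
    seq=[((.5,-.2,.25),0)]+[((.5,-.2,.25),np.radians(a)*sgn) for a in(15,30,45,60,70)]+[((.55,-.1,.22),np.radians(70)*sgn)]+[((.577+off,.0445-.015*sgn,.125),np.radians(a)*sgn) for a in(70,80,90,100,110,120)]
    for i,(l,th) in enumerate(seq):
        L2=LIP*[1,sgn,1]; p=np.array(l)-Rtilt(th)@L2
        q,c=ik(p,Rtilt(th),q); 
        if c>1e-6 or i in(0,3,5,7,9,11,12): print(np.round(np.degrees(th)),np.round(p,3),np.round(q,2),'%.1e'%c)
E
```

```text
+y 0.04
0.0 [ 0.5   -0.169  0.222] [-0.54  0.4   1.68  0.    1.07 -0.54] 3.2e-21
45.0 [ 0.5   -0.158  0.252] [-0.82  0.6   1.49  0.51  1.67 -0.93] 4.7e-30
70.0 [ 0.5   -0.163  0.27 ] [-0.9   0.77  1.42  0.69  1.98 -0.99] 7.9e-22
70.0 [0.617 0.066 0.145] [-0.51  0.94  1.49  0.96  1.61 -0.96] 1.9e-28
90.0 [0.617 0.058 0.156] [-0.55  1.1   1.43  1.11  1.88 -1.03] 7.5e-21
110.0 [0.617 0.045 0.164] [-0.54  1.26  1.37  1.27  2.14 -1.05] 1.4e-19
120.0 [0.617 0.038 0.166] [-0.52  1.33  1.34  1.37  2.27 -1.03] 2.4e-30
+y -0.04
0.0 [ 0.5   -0.169  0.222] [-0.54  0.4   1.68  0.    1.07 -0.54] 3.2e-21
45.0 [ 0.5   -0.158  0.252] [-0.82  0.6   1.49  0.51  1.67 -0.93] 4.7e-30
70.0 [ 0.5   -0.163  0.27 ] [-0.9   0.77  1.42  0.69  1.98 -0.99] 7.9e-22
70.0 [0.537 0.066 0.145] [-0.58  0.9   1.69  0.9   1.55 -1.11] 3.3e-30
90.0 [0.537 0.058 0.156] [-0.62  1.07  1.63  1.    1.82 -1.2 ] 2.6e-21
110.0 [0.537 0.045 0.164] [-0.61  1.24  1.57  1.1   2.1  -1.25] 3.2e-19
120.0 [0.537 0.038 0.166] [-0.59  1.32  1.53  1.15  2.24 -1.26] 3.9e-31
-y 0.04
0.0 [ 0.5   -0.231  0.222] [-0.64  0.43  1.62  0.    1.09 -0.
[... 273 characters left out ...]
 1.32 -1.31  1.79  0.9 ] 7.6e-24
-110.0 [0.617 0.044 0.164] [ 0.34  1.25  1.23 -1.43  2.02  0.91] 4.6e-03
-120.0 [0.617 0.051 0.166] [ 0.33  1.28  1.17 -1.43  2.11  0.9 ] 2.8e-02
-y -0.04
0.0 [ 0.5   -0.231  0.222] [-0.64  0.43  1.62  0.    1.09 -0.64] 2.4e-29
-45.0 [ 0.5   -0.242  0.252] [-0.28  0.45  1.8  -1.01  0.93  0.38] 1.0e-30
-70.0 [ 0.5   -0.237  0.27 ] [-0.12  0.62  1.86 -1.43  1.22  0.85] 6.2e-05
-70.0 [0.537 0.023 0.145] [ 0.34  0.92  1.58 -1.09  1.49  0.97] 3.8e-29
-90.0 [0.537 0.031 0.156] [ 0.38  1.08  1.52 -1.24  1.77  1.06] 1.8e-20
-110.0 [0.537 0.044 0.164] [ 0.38  1.25  1.46 -1.38  2.04  1.11] 4.0e-29
-120.0 [0.537 0.051 0.166] [ 0.35  1.31  1.41 -1.43  2.17  1.12] 1.1e-03
```

Emit:
arm_command(
  plan=[
    [1, 1, -0.4, 0.019, 0, 0, 8.7],
    [2, 1, -0.4, 0, 0, 0, 8.7],
    [1, 0.3, 0, 0, 0, 0, 8.7],
    [0, 0, 0, 0, 0, 0, 8.7],
    [0, 0, 0, 0, 0, 0, 8.7],
  ],
)

```text
time: 45.48
position: [0.4979, -0.3154, 0.1256]
tool_rot: [-0.0, 0.707, 0.001, 0.707]
ft_force: [0.0, 0.2, 0.9]
grip_width: 0.0871
```

Emit:
arm_command(
  plan=[
    [2, -0.15, 0, 0, 0, 0, 8.7],
    [2.5, -0.1, 0, 0, 0, 0, 8.7],
    [1.8, 0, 0, 0, 0, 0, 8.7],
    [0.8, 0, 0, 0, 0, 0, 8.7],
    [0, 0, 0, 0, 0, 0, 8.7],
    [0, 0, 0, 0, 0, 0, 8.7],
  ],
)

```text
time: 46.22
position: [0.502, -0.3228, 0.0572]
tool_rot: [-0.003, 0.704, -0.003, 0.71]
ft_force: [-1.2, -0.2, -0.2]
grip_width: 0.0869
```

Emit:
arm_command(
  plan=[
    [0, 0.45, -0.4, 0, 0.008, 0.006, 8.7],
    [0.5, 0, 0, 0, 0, 0, 8.7],
    [0, 0, 0, 0, 0, 0, 8.7],
    [0, 0, 0, 0, 0, 0, 8.7],
  ],
)

```text
time: 46.72
position: [0.4985, -0.3185, 0.0535]
tool_rot: [-0.001, 0.706, -0.001, 0.708]
ft_force: [0.1, 0.1, 0.1]
grip_width: 0.0872
```

Emit:
arm_command(
  plan=[
    [0.25, 0, -0.08, 0, 0, 0, 8.7],
    [0, 0, 0, 0, 0, 0, 8.7],
    [0, 0, 0, 0, 0, 0, 5.5],
    [0, 0, 0, 0, 0, 0, 5.5],
    [0, 0, 0, 0, 0, 0, 5.5],
    [0, 0, 0, 0, 0, 0, 5.5],
    [0, 0, 0, 0, 0, 0, 5.5],
  ],
  grip_force=30,
)

```text
time: 47.6
position: [0.4974, -0.3185, 0.0508]
tool_rot: [-0.001, 0.707, -0.001, 0.708]
ft_force: [0.7, -0.1, -0.7]
grip_width: 0.0639
```

Emit:
arm_command(
  plan=[
    [-1, 0, 0, 0, 0, 0, 5.5],
    [-2.5, 0, 0, 0, 0, 0, 5.5],
    [-4, 0, 0, 0, 0, 0, 5.5],
    [-4, 0, 0, 0, 0, 0, 5.5],
    [-4, 0, 0, 0, 0, 0, 5.5],
    [-3, 2, 0, 0, 0, 0, 5.5],
    [-1, 3.5, 0, 0, 0, 0, 5.5],
    [0, 3.5, 0, 0, 0, 0, 5.5],
    [0, 2, 0, 0, 0, 0, 5.5],
    [0, 0.5, 0, 0, 0, 0, 5.5],
    [0, 0, 0, 0, 0, 0, 5.5],
  ],
)

```text
time: 48.98
position: [0.4968, -0.2005, 0.2559]
tool_rot: [-0.001, 0.705, -0.002, 0.709]
ft_force: [-0.1, 0.4, -0.7]
grip_width: 0.0641
```

Emit:
arm_command(
  plan=[
    [0, 0, 0, 0, 0, 0.08, 5.5],
    [0, 0, 0, 0, 0, 0.13, 5.5],
    [0, 0, 0, 0, 0, 0.13, 5.5],
    [0, 0, 0, 0, 0, 0.13, 5.5],
    [0, 0, 0, 0, 0, 0.13, 5.5],
    [0, 0, 0, 0, 0, 0.13, 5.5],
    [0, 0, 0, 0, 0, 0.13, 5.5],
    [0, 0, 0, 0, 0, 0.1, 5.5],
    [0, 0, 0, 0, 0, 0.06, 5.5],
    [0, 0, 0, 0, 0, 0, 5.5],
  ],
)

```text
time: 50.22
position: [0.498, -0.2188, 0.2487]
tool_rot: [0.351, 0.61, 0.345, 0.62]
ft_force: [0.2, 1.1, -1.5]
grip_width: 0.0639
```

```bash
cat >> h.py <<'E'
def Rtilt(th): return R.from_euler('x',np.radians(th)).as_matrix()@R0
def plan(lip,th,n,LIP=np.array([-.028,-.031,0])):
    """rows (tool frame) from the present pose to lip position / tilt th(deg)"""
    t,r=pose(obs()); Rt=Rtilt(th); pt=np.array(lip)-Rt@LIP; T=R.from_matrix(r); D=T.inv()*R.from_matrix(Rt)
    print('tilt now %.1f'%np.degrees(np.arctan2(r[1,0],-r[2,0])),'lip now',np.round(t+r@LIP,4),'tcp->',np.round(pt,4))
    for k in range(n):
        ra=(T*R.from_rotvec(D.as_rotvec()*k/n)).as_matrix(); print(np.round(ra.T@(pt-t)/n*100,2).tolist(),np.round(D.as_rotvec()/n,3).tolist())
E
python3 - <<'E'
from h import *
o=obs(); print(o['time'],np.round(o['position'],4),np.round(o['q'],2),o['grip_width'])
plan((.617,.03,.20),70,7)
p,d,K,C,Rc=cam('scene'); cv2.imwrite('pics/s3.png',p[60:320,100:460])
E
```

```text
50.225 [ 0.498  -0.2188  0.2487] [-0.93  0.75  1.36  0.58  1.9  -0.99] 0.06387501306823293
tilt now 59.0 lip now [ 0.4976 -0.2588  0.2366] tcp-> [0.617  0.0669 0.2196]
[3.74, 1.75, 1.64] [0.0, 0.002, 0.027]
[3.78, 1.64, 1.65] [0.0, 0.002, 0.027]
[3.82, 1.54, 1.66] [0.0, 0.002, 0.027]
[3.86, 1.43, 1.66] [0.0, 0.002, 0.027]
[3.89, 1.33, 1.67] [0.0, 0.002, 0.027]
[3.93, 1.22, 1.68] [0.0, 0.002, 0.027]
[3.95, 1.11, 1.69] [0.0, 0.002, 0.027]
```

View pics/s3.png

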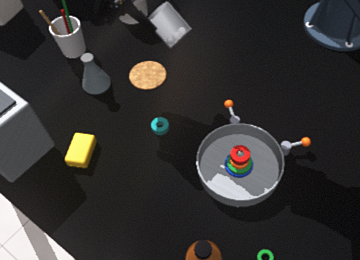

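Emit:
arm_command(
  plan=[
    [3, 1.4, 1.4, 0, 0.002, 0.027, 5.5],
    [3.8, 1.7, 1.7, 0, 0.002, 0.027, 5.5],
    [3.8, 1.6, 1.7, 0, 0.002, 0.027, 5.5],
    [3.9, 1.4, 1.7, 0, 0.002, 0.027, 5.5],
    [3.9, 1.3, 1.7, 0, 0.002, 0.027, 5.5],
    [3.9, 1.2, 1.7, 0, 0.002, 0.027, 5.5],
    [3, 0.9, 1.3, 0, 0.002, 0.027, 5.5],
    [0.8, 0.3, 0.4, 0, 0, 0, 5.5],
    [0, 0, 0, 0, 0, 0, 5.5],
    [0, 0, 0, 0, 0, 0, 5.5],
  ],
)

```text
time: 51.52
position: [0.6237, 0.0594, 0.2222]
tool_rot: [0.395, 0.579, 0.4, 0.591]
ft_force: [-0.3, -0.2, -1.9]
grip_width: 0.0641
```

```bash
python3 - <<'E'
from h import *
o=obs(); print(o['time'],np.round(o['position'],4),np.round(o['q'],2),o['grip_width'])
plan((.617,.03,.145),76,4)
E
```

```text
51.525 [0.6237 0.0594 0.2222] [-0.52  0.82  1.47  0.96  1.67 -0.86] 0.06408619966729001
tilt now 68.4 lip now [0.6239 0.022  0.2037] tcp-> [0.617  0.0647 0.1683]
[0.62, -1.2, -0.19] [0.004, 0.002, 0.033]
[0.58, -1.22, -0.19] [0.004, 0.002, 0.033]
[0.54, -1.24, -0.18] [0.004, 0.002, 0.033]
[0.49, -1.26, -0.17] [0.004, 0.002, 0.033]
```

Emit:
arm_command(
  plan=[
    [0.6, -1.2, -0.2, 0.004, 0.002, 0.033, 5.5],
    [0.6, -1.2, -0.2, 0.004, 0.002, 0.033, 5.5],
    [0.5, -1.2, -0.2, 0.004, 0.002, 0.033, 5.5],
    [0.5, -1.2, -0.2, 0.004, 0.002, 0.033, 5.5],
    [0, 0, 0, 0, 0, 0, 5.5],
    [0, 0, 0, 0, 0, 0, 5.5],
  ],
)

```text
time: 52.28
position: [0.6157, 0.0613, 0.1634]
tool_rot: [0.44, 0.555, 0.435, 0.556]
ft_force: [-0.1, -0.2, -1.4]
grip_width: 0.064
```

```bash
python3 - <<'E'
from h import *
o=obs(); print(o['time'],np.round(o['position'],4),np.round(o['q'],2),o['grip_width'])
plan((.617,.03,.137),98,8)
E
```

```text
52.275 [0.6157 0.0613 0.1634] [-0.54  0.97  1.48  1.01  1.71 -0.97] 0.06398555011221828
tilt now 76.5 lip now [0.6154 0.0268 0.1398] tcp-> [0.617  0.0534 0.1716]
[-0.12, 0.08, 0.02] [-0.001, 0.001, 0.047]
[-0.12, 0.08, 0.02] [-0.001, 0.001, 0.047]
[-0.11, 0.09, 0.02] [-0.001, 0.001, 0.047]
[-0.11, 0.09, 0.02] [-0.001, 0.001, 0.047]
[-0.1, 0.1, 0.02] [-0.001, 0.001, 0.047]
[-0.1, 0.1, 0.02] [-0.001, 0.001, 0.047]
[-0.09, 0.11, 0.02] [-0.001, 0.001, 0.047]
[-0.09, 0.11, 0.02] [-0.001, 0.001, 0.047]
```

Emit:
arm_command(
  plan=[
    [-0.1, 0.1, 0, 0, 0, 0.047, 5.5],
    [-0.1, 0.1, 0, 0, 0, 0.047, 5.5],
    [-0.1, 0.1, 0, 0, 0, 0.047, 5.5],
    [-0.1, 0.1, 0, 0, 0, 0.047, 5.5],
    [-0.1, 0.1, 0, 0, 0, 0.047, 5.5],
    [-0.1, 0.1, 0, 0, 0, 0.047, 5.5],
    [-0.1, 0.1, 0, 0, 0, 0.047, 5.5],
    [-0.1, 0.1, 0, 0, 0, 0.047, 5.5],
    [0, 0, 0, 0, 0, 0, 5.5],
    [0, 0, 0, 0, 0, 0, 5.5],
    [0, 0, 0, 0, 0, 0, 5.5],
    [0, 0, 0, 0, 0, 0, 5.5],
  ],
)

```text
time: 53.78
position: [0.6165, 0.053, 0.1742]
tool_rot: [0.541, 0.455, 0.538, 0.459]
ft_force: [-0.4, 0.1, -1.2]
grip_width: 0.0642
```

```bash
python3 - <<'E'
from h import *
o=obs(); print(o['time'],np.round(o['position'],4),np.round(o['q'],2),o['grip_width'],np.round(o['ft_force'],1))
plan((.617,.03,.14),104,3)
p,d,K,C,Rc=cam('scene'); w,*_=cam('wrist'); cv2.imwrite('pics/s4.png',np.vstack([cv2.resize(p[120:300,220:480],(520,360)),cv2.resize(w[:240],(520,195))]))
E
```

```text
53.775 [0.6165 0.053  0.1742] [-0.55  1.15  1.42  1.19  2.   -1.04] 0.0642184091367886 [-0.4  0.1 -1.2]
tilt now 99.5 lip now [0.6163 0.0305 0.139 ] tcp-> [0.617  0.0497 0.1769]
[-0.09, 0.11, 0.02] [0.0, 0.002, 0.026]
[-0.09, 0.11, 0.02] [0.0, 0.002, 0.026]
[-0.09, 0.11, 0.02] [0.0, 0.002, 0.026]
```

View pics/s4.png

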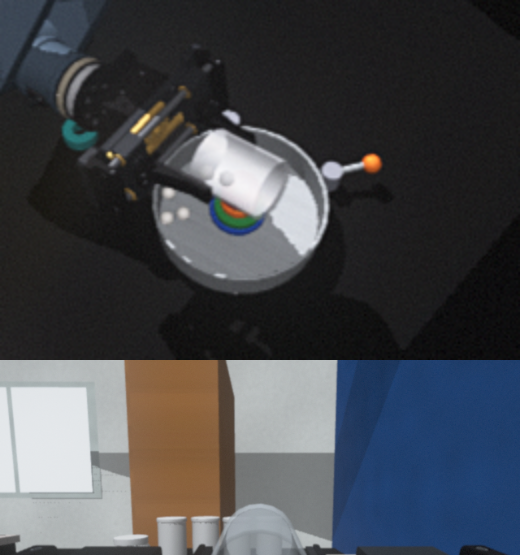

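Emit:
arm_command(
  plan=[
    [-0.3, 0.3, 0, 0, 0.002, 0.04, 5.5],
    [-0.3, 0.3, 0, 0, 0, 0.04, 5.5],
    [-0.3, 0.3, 0, 0, 0, 0.04, 5.5],
    [0, 0, 0, 0, 0, 0, 5.5],
    [0, 0, 0, 0, 0, 0, 5.5],
    [0, 0, 0.6, 0, 0, 0, 5.5],
    [0, 0, -0.6, 0, 0, 0, 5.5],
    [0, 0, 0.6, 0, 0, 0, 5.5],
    [0, 0, -0.6, 0, 0, 0, 5.5],
    [0, 0, 0, 0, 0, 0, 5.5],
    [0, 0, 0, 0, 0, 0, 5.5],
    [0, 0, 0, 0, 0, 0, 5.5],
  ],
)

```text
time: 55.38
position: [0.6164, 0.0413, 0.1822]
tool_rot: [0.569, 0.419, 0.567, 0.423]
ft_force: [0.1, 0.3, 0.1]
grip_width: 0.0645
```

```bash
python3 - <<'E'
from h import *
o=obs(); print(o['time'],np.round(o['position'],4),np.round(o['q'],2),o['grip_width'],np.round(o['ft_force'],1))
plan((.617,.03,.19),60,6)
p,d,K,C,Rc=cam('scene'); w,*_=cam('top'); cv2.imwrite('pics/s5.png',np.vstack([cv2.resize(p[130:290,240:480],(600,400)),cv2.resize(w[140:240,250:400],(300,200))[:, :].repeat(1,0) if 0 else cv2.resize(w[150:240,240:420],(600,300))])[:700])
E
python3 -c "
import cv2;i=cv2.imread('pics/s5.png');cv2.imwrite('pics/s5.png',cv2.resize(i,(480,560)))"
```

```text
55.375 [0.6164 0.0413 0.1822] [-0.56  1.2   1.39  1.24  2.11 -1.03] 0.06450381988378118 [0.1 0.3 0.1]
tilt now 106.9 lip now [0.6164 0.0235 0.1444] tcp-> [0.617  0.0697 0.2028]
[0.55, 0.19, 0.01] [0.0, 0.001, -0.136]
[0.52, 0.27, 0.01] [0.0, 0.001, -0.136]
[0.48, 0.33, 0.01] [0.0, 0.001, -0.136]
[0.43, 0.4, 0.01] [0.0, 0.001, -0.136]
[0.37, 0.45, 0.01] [0.0, 0.001, -0.136]
[0.31, 0.5, 0.01] [0.0, 0.001, -0.136]
```

View pics/s5.png

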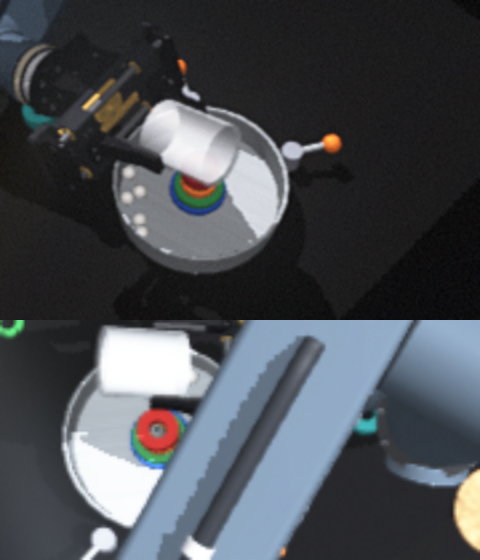

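Emit:
arm_command(
  plan=[
    [0.5, 0.2, 0, 0, 0, -0.136, 5.5],
    [0.5, 0.3, 0, 0, 0, -0.136, 5.5],
    [0.5, 0.6, 0, 0, 0, -0.136, 5.5],
    [0.4, 0.8, 0, 0, 0, -0.136, 5.5],
    [0.2, 1, 0, 0, 0, -0.136, 5.5],
    [0.2, 1, 0, 0, 0, -0.136, 5.5],
    [0, 0, 0, 0, 0, 0, 5.5],
  ],
)

```text
time: 56.35
position: [0.6165, 0.0702, 0.2196]
tool_rot: [0.349, 0.615, 0.345, 0.617]
ft_force: [0.1, -0.2, -0.7]
grip_width: 0.0644
```

```bash
python3 - <<'E'
from h import *
o=obs(); print(o['time'],np.round(o['position'],4),np.round(o['q'],2),o['grip_width'],np.round(o['ft_force'],1))
t,r=pose(o)
lip=np.array([.495,-.24,.25])+Rtilt(45)@np.array([-.028,-.031,0]); plan(lip,45,8)
E
```

```text
56.35 [0.6165 0.0702 0.2196] [-0.47  0.74  1.5   0.87  1.56 -0.79] 0.06435960889780727 [ 0.1 -0.2 -0.7]
tilt now 58.8 lip now [0.6162 0.0302 0.2076] tcp-> [ 0.495 -0.24   0.25 ]
[-3.52, -1.69, -1.49] [-0.001, 0.001, -0.03]
[-3.47, -1.79, -1.5] [-0.001, 0.001, -0.03]
[-3.41, -1.9, -1.5] [-0.001, 0.001, -0.03]
[-3.35, -2.0, -1.5] [-0.001, 0.001, -0.03]
[-3.29, -2.1, -1.51] [-0.001, 0.001, -0.03]
[-3.22, -2.19, -1.51] [-0.001, 0.001, -0.03]
[-3.15, -2.29, -1.51] [-0.001, 0.001, -0.03]
[-3.08, -2.38, -1.52] [-0.001, 0.001, -0.03]
```

Emit:
arm_command(
  plan=[
    [-3, -1.5, -1.3, 0, 0, -0.03, 5.5],
    [-3.5, -1.8, -1.5, 0, 0, -0.03, 5.5],
    [-3.4, -1.9, -1.5, 0, 0, -0.03, 5.5],
    [-3.3, -2, -1.5, 0, 0, -0.03, 5.5],
    [-3.3, -2.1, -1.5, 0, 0, -0.03, 5.5],
    [-3.2, -2.2, -1.5, 0, 0, -0.03, 5.5],
    [-3.1, -2.3, -1.5, 0, 0, -0.03, 5.5],
    [-2.5, -1.9, -1.2, 0, 0, -0.03, 5.5],
    [0, 0, 0, 0, 0, -0.1, 5.5],
    [0, 0, 0, 0, 0, -0.13, 5.5],
    [0, 0, 0, 0, 0, -0.13, 5.5],
    [0, 0, 0, 0, 0, -0.13, 5.5],
  ],
)

```text
time: 57.85
position: [0.4863, -0.2403, 0.2241]
tool_rot: [0.123, 0.708, 0.107, 0.688]
ft_force: [0.1, 0.7, -0.4]
grip_width: 0.0642
```

```bash
python3 - <<'E'
from h import *
o=obs(); print(o['time'],np.round(o['position'],4),np.round(o['q'],2),o['grip_width'],np.round(o['ft_force'],1))
togo((.4949,-.3209,.2))
E
```

```text
57.85 [ 0.4863 -0.2403  0.2241] [-0.79  0.51  1.52  0.22  1.37 -0.84] 0.06416248741183321 [ 0.1  0.7 -0.4]
t 57.85 pos [ 0.4863 -0.2403  0.2241] F [ 0.1  0.7 -0.4] w 0.0642 q [-0.787  0.509  1.517  0.215  1.374 -0.835]
togo cm [-0.32 -8.39  1.07] rv [-0.022 -0.029 -0.327]
```

Emit:
arm_command(
  plan=[
    [0, 0, 0, -0.011, -0.015, -0.11, 5.5],
    [0, 0, 0, -0.011, -0.014, -0.11, 5.5],
    [0, 0, 0, 0, 0, -0.09, 5.5],
    [0, 0, 0, 0, 0, 0, 5.5],
    [0, 0, 0, 0, 0, 0, 5.5],
  ],
)

```text
time: 58.48
position: [0.481, -0.2373, 0.2153]
tool_rot: [0.011, 0.712, 0.01, 0.702]
ft_force: [-0.1, -0.0, -0.0]
grip_width: 0.0642
```

```bash
python3 - <<'E'
from h import *
togo((.4949,-.3209,.12))
E
```

```text
t 58.48 pos [ 0.481  -0.2373  0.2153] F [-0.1 -0.  -0. ] w 0.0642 q [-0.675  0.428  1.644  0.015  1.098 -0.68 ]
togo cm [ 9.27 -8.63  1.54] rv [-0.002 -0.014 -0.029]
```

Emit:
arm_command(
  plan=[
    [0, -2, 0.4, 0, -0.014, -0.029, 5.5],
    [1, -3, 0.5, 0, 0, 0, 5.5],
    [2, -2.5, 0.4, 0, 0, 0, 5.5],
    [3, -0.8, 0.1, 0, 0, 0, 5.5],
    [2, 0, 0, 0, 0, 0, 5.5],
    [0, 0, 0, 0, 0, 0, 5.5],
    [0, 0, 0, 0, 0, 0, 5.5],
  ],
)

```text
time: 59.35
position: [0.4961, -0.3372, 0.1305]
tool_rot: [0.001, 0.706, -0.006, 0.709]
ft_force: [0.3, 0.3, -0.6]
grip_width: 0.0644
```

```bash
python3 - <<'E'
from h import *
togo((.4949,-.3209,.06))
E
```

```text
t 59.35 pos [ 0.4961 -0.3372  0.1305] F [ 0.3  0.3 -0.6] w 0.0644 q [-0.782  0.607  1.586 -0.002  0.94  -0.77 ]
togo cm [ 7.03  1.68 -0.17] rv [-0.01   0.004  0.007]
```

Emit:
arm_command(
  plan=[
    [1, 0.8, -0.1, -0.01, 0.004, 0.007, 5.5],
    [2, 0.7, 0, 0, 0, 0, 5.5],
    [2, 0, 0, 0, 0, 0, 5.5],
    [1, 0, 0, 0, 0, 0, 5.5],
    [0, 0, 0, 0, 0, 0, 5.5],
    [0, 0, 0, 0, 0, 0, 5.5],
  ],
)

```text
time: 60.1
position: [0.4975, -0.322, 0.0721]
tool_rot: [-0.002, 0.705, -0.0, 0.709]
ft_force: [-0.1, 0.3, -1.2]
grip_width: 0.0642
```

```bash
python3 - <<'E'
from h import *
togo((.4949,-.3209,.0515))
p,d,K,C,Rc=cam('wrist'); np.savez('pics/w10.npz',p=p,d=d,K=K,C=C,Rc=Rc)
E
```

```text
t 60.10 pos [ 0.4975 -0.322   0.0721] F [-0.1  0.3 -1.2] w 0.0642 q [-7.630e-01  6.870e-01  1.639e+00  1.000e-03  8.090e-01 -7.670e-01]
togo cm [ 2.06  0.12 -0.27] rv [0.003 0.006 0.004]
```

Emit:
arm_command(
  plan=[
    [0.6, 0.1, -0.25, 0.003, 0.006, 0.004, 5.5],
    [0.6, 0, 0, 0, 0, 0, 5.5],
    [0.5, 0, 0, 0, 0, 0, 5.5],
    [0, 0, 0, 0, 0, 0, 5.5],
    [0, 0, 0, 0, 0, 0, 5.5],
  ],
)

```text
time: 60.78
position: [0.4953, -0.3217, 0.0549]
tool_rot: [-0.0, 0.707, -0.001, 0.707]
ft_force: [0.3, -0.6, -0.2]
grip_width: 0.0647
```

```bash
python3 - <<'E'
from h import *
togo((.4949,-.3209,.0512))
E
```

```text
t 60.77 pos [ 0.4953 -0.3217  0.0549] F [ 0.3 -0.6 -0.2] w 0.0647 q [-0.765  0.713  1.647 -0.     0.78  -0.764]
togo cm [ 0.37  0.08 -0.04] rv [-0.001  0.001  0.001]
```

Emit:
arm_command(
  plan=[
    [0.2, 0.05, 0, 0, 0, 0, 5.5],
    [0.15, 0, 0, 0, 0, 0, 5.5],
    [0, 0, 0, 0, 0, 0, 5.5],
  ],
)

```text
time: 61.15
position: [0.4955, -0.3212, 0.0514]
tool_rot: [-0.0, 0.707, -0.001, 0.708]
ft_force: [0.1, -0.0, 0.1]
grip_width: 0.0641
```

Emit:
arm_command(
  plan=[
    [0.06, 0, 0, 0, 0, 0, 5.5],
    [0, 0, 0, 0, 0, 0, 5.5],
    [0, 0, 0, 0, 0, 0, 8.7],
    [0, 0, 0, 0, 0, 0, 8.7],
    [0, 0, 0, 0, 0, 0, 8.7],
    [0, 0, 0, 0, 0, 0, 8.7],
    [-1, 0, 0, 0, 0, 0, 8.7],
    [-3, 0, 0, 0, 0, 0, 8.7],
    [-5, 0, 0, 0, 0, 0, 8.7],
    [-5, 0, 0, 0, 0, 0, 8.7],
    [0, 0, 0, 0, 0, 0, 8.7],
    [0, 0, 0, 0, 0, 0, 8.7],
  ],
)

```text
time: 62.65
position: [0.4954, -0.3212, 0.1977]
tool_rot: [-0.001, 0.706, -0.001, 0.708]
ft_force: [-0.4, 0.0, -0.7]
grip_width: 0.0873
```

Emit:
arm_command(
  plan=[
    [-1, -4, 0.5, 0, 0, 0, 8.7],
    [0, -4, 0.5, 0, 0, 0, 8.7],
    [0, -2, 0, 0, 0, 0, 8.7],
    [0, 0, 0, 0, 0, 0, 8.7],
    [0, 0, 0, 0, 0, 0, 8.7],
  ],
)

```text
time: 63.28
position: [0.5024, -0.4179, 0.2014]
tool_rot: [0.003, 0.71, 0.004, 0.705]
ft_force: [0.8, 0.4, 0.1]
grip_width: 0.0872
```

```bash
python3 - <<'E'
from h import *
togo((.4949,-.3209,.2))
p,d,K,C,Rc=cam('wrist'); W=p.copy(); P=cloud(d,K,C,Rc)[:235].reshape(-1,3); P=P[np.isfinite(P[:,0])]; n=np.linalg.norm(P[:,:2]-[.495,-.32],axis=1)
k=(P[:,2]>.070)&(P[:,2]<.09)&(n<.06); print('rim',k.sum(),circ(P[k][:,:2]),P[k][:,2].max())
k=(n<.02); print('inside z',np.percentile(P[k][:,2],[5,50,95]))
h=cv2.cvtColor(p,cv2.COLOR_BGR2HSV); m=(h[...,2]>215).astype(np.uint8); u,v=proj(K,C,Rc,(.495,-.30,.03))
cs,_=cv2.findContours(m,cv2.RETR_EXTERNAL,cv2.CHAIN_APPROX_NONE); c=[c for c in cs if cv2.pointPolygonTest(c,(float(u),float(v)),False)>0]
if c:
    c=c[0][:,0].astype(float); print(c.min(0),c.max(0)); up=c[c[:,1]<(c[:,1].min()+.45*np.ptp(c[:,0]))]; print('coaster',circ(np.array([ray(K,C,Rc,a,b,.004)[:2] for a,b in up])))
s,ds,K,C,Rc=cam('scene'); P=cloud(ds,K,C,Rc).reshape(-1,3); P=P[np.isfinite(P[:,0])]; n=np.linalg.norm(P[:,:2]-[.495,-.32],axis=1); k=(P[:,2]>.068)&(P[:,2]<.09)&(n<.05); print('scene rim',circ(P[k][:,:2]))
t,*_=cam('top')
cv2.imwrite('pics/fin.png',np.vstack([np.hstack([cv2.resize(s[150:280,280:400],(360,390)),cv2.resize(s[80:210,150:290],(420,390))]),cv2.resize(np.hstack([W[60:240,200:440],t[100:280,200:480]]),(780,270))])[:600])
E
```

```text
t 63.27 pos [ 0.5024 -0.4179  0.2014] F [0.8 0.4 0.1] w 0.0872 q [-8.650e-01  5.940e-01  1.368e+00  1.000e-03  1.192e+00 -8.660e-01]
togo cm [ 0.25  9.7  -0.74] rv [ 0.001 -0.007 -0.01 ]
rim 905 (array([ 0.49651163, -0.32143736]), np.float64(0.02999887629546985)) 0.07892766427583658
inside z [0.00456316 0.00584896 0.00709375]
[267.  46.] [356. 139.]
coaster (array([ 0.49339049, -0.32205646]), np.float64(0.049589384105729765))
scene rim (array([ 0.49733215, -0.32252638]), np.float64(0.03029606478761195))
```

View pics/fin.png

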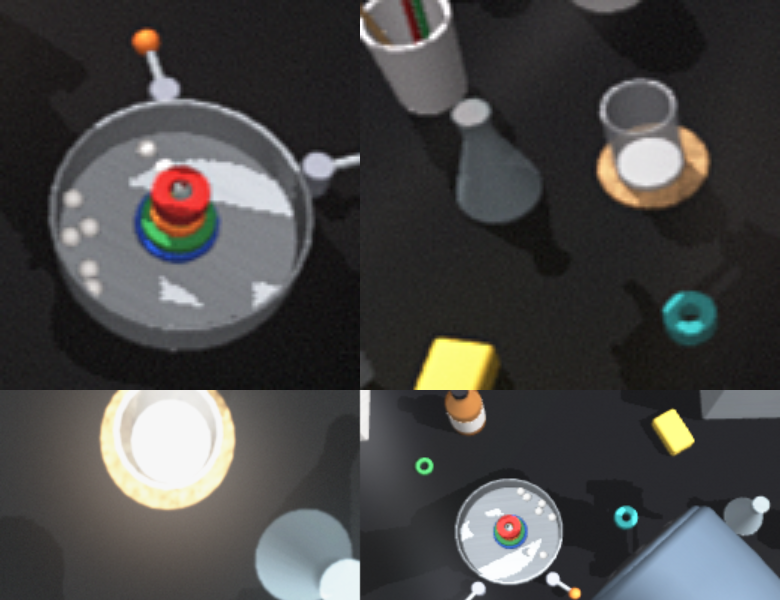

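```bash
python3 -c "
from rig import workorder; print(workorder.hand_in())"
```

```text
the job is handed in; nothing more can be done
None
```

The job is done and was handed in at about 63 s. All four discs that were there are on the arbor, from the bottom blue 66, green 58, orange 42 and yellow 34. The white one was absent. The red collar is on top. It had been knocked a few centimetres aside partway through, so I located it again before picking it up. After that I poured the balls into the bowl and put the beaker back on its coaster.

**Last checks**
- **Stack:** the final scene and top views show the stack seated with the collar on top.
- **Balls:** I count 7 white balls in the bowl. The depth reading inside the beaker shows only the floor, so it is empty.
- **Bystanders:** the flask is standing.
- **Beaker position:** it stands upright. The wrist camera puts it about 3 mm from the coaster centre, which is close to what the cameras can resolve. I had aimed it about 2 mm nearer the centre than it stood before, but the measured position barely changed.
- **Disc widths:** three of the four discs read 1–2 mm narrower in the gripper than their stated size (green 56 against 58, yellow 32 against 34, orange about 41 against 42). I did not find out why; all of them threaded without noticeable force.

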